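# Put the stacked lids on their storage boxes

### The arm

A 6-joint arm with a two-finger parallel gripper is mounted at the origin on a cart in front of the work surface, level with it; the furniture and walls round the work are solid. World frame = base frame: x ahead of the robot, y to its left, z up, the work surface at z = 0. Lengths are in m, angles in degrees, forces in N, time in s.
With the tool pointing down it reaches from about 0.4 to 0.825 m from the base axis. Payload 7 kg.
Tool frame: the origin (TCP) lies at the very end of the fingers, on their centre line; the grasp point (between the pads) lies 19 mm behind it; z points along the fingers, y is the line along which they close (so a half turn about z gives the same grasp; the last joint's range is limited). The gripper opens to 88 mm and grips with 3 to 60 N. Pads are 19 mm wide; open, the fingers measure 130 mm over their backs; the gripper's body (78 mm by 193 mm) begins 47 mm behind the grasp point.
Start: joints at [-50.988, 20.546, 0.682, 0, -70.136, -16.507], TCP at [0.258, -0.624, 0.227] pointing down, gripper open.
Joint ranges: [-176.03, 176.03], [-82.01, 121.73], [-58.28, 71.71], [-173.87, 95.51], [-174.79, -0.11], [-173.66, 173.66]. Speed limits (degrees/s): [136.94, 136.94, 172.46, 180, 180, 180].

### API

Orientations are given as [roll, pitch, yaw] about the fixed x, y, z axes, in that order (R = Rz(yaw) Ry(pitch) Rx(roll)).
In Python, from plant import ctrl, cams, workorder gives the robot as it stands.
- The arm moves only by the tool play_rows, never from a script. Its argument "motion" is a list of rows, each an object of numbers: "x", "y", "z": the shift along the tool's x, y, z normalised to -1 to 1, where 1 is 0.025 m; "rx", "ry", "rz": the turn, a rotation vector about the tool's x, y, z normalised to -1 to 1, where 1 is 4 degrees. A call has 1 to 20 rows; each row shifts and turns the commanded pose from where the row before left it, along the tool's axes as they then stand; what a row does not reach is not made up. A row lasts 1/8 s, in which the tool goes at most 62.5 mm and 10.7 degrees, less where a joint would pass 70% of its speed; a pose out of reach is approached as far as the arm can. A call with a number of a shift or a turn outside -1 to 1 is refused whole. A call with a gripper value outside its range is refused whole. "fingers" is the opening, from -1 (shut) to 1 (fully open), set as the call begins (left out, the last holds). The fingers move at their own pace and stop on an object; the grip force is fixed at half the most. Time passes only in rows, so rows that do not move let the fingers close. It gives the time, the measured TCP pose, the force, the opening and the grip force at its end, in the units of the state.
- ctrl.get_obs(): the state, without advancing time (a new reading comes with each control period).
- cams.snapshot(name): name is "side" or "top"; returns the picture (384x512x3 uint8, blue, green, red); there is no depth.
- cams.get_calibration(name): a dict with "vertical_fov" (degrees; the focal length in pixels is half the picture's height over the tangent of half this angle, whatever the lens; pixels are square), "cx", "cy" (the principal point, pixels), "position" and "rotation" of the camera in the world. Camera axes: x right, y up, looking along -z (the intrinsics and any distortion apply to the point x, -y, -z); pixel columns grow to the right and rows downward; lengths in m; the calibration is good to about 2 mm. A picture is of the moment at which its call begins. get_calibration takes no time and is no camera call.
- workorder.close_job(): hands the job in; it is judged then, once.
The state is a dict: "clock": time; "joint_pos": joint angles; "qvel": joint speeds; "tau": joint torques, N m; "tool_pos": TCP position; "orientation": TCP orientation; "force": force on the tool from outside, world axes, zero at the start; "moment": the same for the moment, N m; "opening": finger opening in m; "gripper_force": force on a finger pad.
Only numpy, scipy, OpenCV 4.12 (cv2) and the standard library are available. Lean on these libraries where they do the work, as an engineer would, in place of code of your own. Each camera call takes 0.05 s, during which the arm holds its last target. There are 200 camera calls.

### The job

The wooden lids of the four white storage boxes lie in one stack, the longest at the bottom. Take the stack apart and lay each lid on the box it belongs to by length (longest lid on longest box, and so on), flat on the rim, centred and square. Leave the boxes, the tin and the garlic standing where they are.

Things in the scene. Friction and masses are not known exactly. Their poses are not given: they have to be found in the camera images.
- lid_longest: the longest of the four plain wooden lids, a solid flat slab 160 x 56 x 18 mm without a knob, under 0.15 kg; origin at the centre of its underside, x along its 160 mm length, y across its 56 mm width, z up. At the start it lies flat on the worktop at the bottom of the stack.
- box_longest: the longest of the four white open-topped storage boxes, 148 x 44 mm outside, 60 mm high, walls and floor 4 mm, empty, loose, standing on the worktop, about 0.4 to 0.6 kg; origin at the centre of its underside (rim at z = +60 mm), x along its length, y across. The 160 mm lid fits it and stands out 6 mm past it on every side.
- lid_second: the second longest of the four plain wooden lids, a solid flat slab 130 x 56 x 18 mm without a knob, under 0.15 kg; origin at the centre of its underside, x along its 130 mm length, y across its 56 mm width, z up. At the start it lies in the stack, centred to a few mm on the next longer lid and within 0.06 rad of its direction.
- box_second: the second longest of the four white open-topped storage boxes, 118 x 44 mm outside, 60 mm high, walls and floor 4 mm, empty, loose, standing on the worktop, about 0.4 to 0.6 kg; origin at the centre of its underside (rim at z = +60 mm), x along its length, y across. The 130 mm lid fits it and stands out 6 mm past it on every side.
- lid_third: the third longest of the four plain wooden lids, a solid flat slab 100 x 56 x 18 mm without a knob, under 0.15 kg; origin at the centre of its underside, x along its 100 mm length, y across its 56 mm width, z up. At the start it lies in the stack, centred to a few mm on the next longer lid and within 0.06 rad of its direction.
- box_third: the third longest of the four white open-topped storage boxes, 88 x 44 mm outside, 60 mm high, walls and floor 4 mm, empty, loose, standing on the worktop, about 0.4 to 0.6 kg; origin at the centre of its underside (rim at z = +60 mm), x along its length, y across. The 100 mm lid fits it and stands out 6 mm past it on every side.
- lid_shortest: the shortest of the four plain wooden lids, a solid flat slab 70 x 56 x 18 mm without a knob, under 0.15 kg; origin at the centre of its underside, x along its 70 mm length, y across its 56 mm width, z up. At the start it lies in the stack, centred to a few mm on the next longer lid and within 0.06 rad of its direction.
- box_shortest: the shortest of the four white open-topped storage boxes, 58 x 44 mm outside, 60 mm high, walls and floor 4 mm, empty, loose, standing on the worktop, about 0.4 to 0.6 kg; origin at the centre of its underside (rim at z = +60 mm), x along its length, y across. The 70 mm lid fits it and stands out 6 mm past it on every side.
- tin: bystander: a low round food tin, 86 mm across, 40 mm high, standing among the boxes; origin at the centre of its underside
- garlic: bystander: a bulb of garlic, about 60 mm across and 58 mm high, beyond the boxes, towards the wall; origin at the centre of its underside

How it is judged:
By the outcome, as a careful person would: the job done as asked, in the order asked, and still so for the second after the job is handed in, with the robot touching nothing.
It also fails if it takes over 104 s, if anything falls off the work surface, if the arm or the gripper's body presses on something with over 40 N, if the wrist force passes 120 N, or if a joint passes its speed limit or range.

## Working session

There is one attempt and no reset: what is moved stays moved. The work goes in short steps, Python scripts to look and compute and a tool call to move; the robot and the scene stay as the last step left them, time stands still between calls to the robot, and variables do not carry over. Pictures are saved under pics/ and viewed, at most 14 in all, crops included, and the job is handed in when it is done.

Besides the shell and the picture viewer there is one more tool, called after "Request:" by a JSON object that holds its "method" and its "body", one argument or row to a line. play_rows: Moves the arm, as the interface text tells. Its arguments: {"type":"object","properties":{"motion":{"type":"array"},"fingers":{"type":"number"}},"required":["motion"]}

```bash
ls; mkdir -p pics; python3 - <<'E'
from plant import ctrl,cams
import cv2
print(ctrl.get_obs())
for n in("top","side"):
    cv2.imwrite(f"pics/{n}0.png",cams.snapshot(n)); print(n,cams.get_calibration(n))
E
```

```text
pics
{'clock': 0.0, 'joint_pos': array([-5.09874490e+01,  2.05919362e+01,  6.32361932e-01, -2.11186154e-02,
       -7.01356991e+01, -1.65078453e+01]), 'qvel': array([-0.04727459,  0.06501771, -0.01556636, -0.02658859,  0.12175245,
       -0.02392598]), 'tau': array([-5.29430527e-04, -5.82710767e+01,  2.93052489e+01,  6.99719936e+00,
        6.86201442e-03, -1.89696289e-04]), 'tool_pos': array([ 0.25815647, -0.62313653,  0.22560317]), 'orientation': array([ 1.79903012e+02, -8.04007092e-03, -1.57502480e+02]), 'force': array([ 0.22053954, -0.22374485,  0.23001934]), 'moment': array([-0.01826677,  0.02739997,  0.02639223]), 'gripper_force': 0.0, 'opening': 0.08810084788208083}
top {'vertical_fov': 47.58972703751845, 'cx': 257.8475063911162, 'cy': 199.12865010199843, 'position': array([0.49232395, 0.02548168, 1.02616864]), 'rotation': array([  7.57855354,  -0.1453847 , -88.44945599])}
side {'vertical_fov': 54.98640208083199, 'cx': 252.99067980161752, 'cy': 191.8699279747438, 'position': array([ 0.63968623, -0.85653406,  0.52487135]), 'rotation': array([62.77346041, -0.08931541,  0.86518038])}
```

View pics/top0.png

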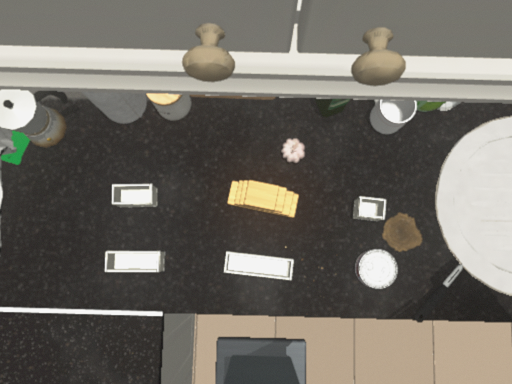

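View pics/side0.png

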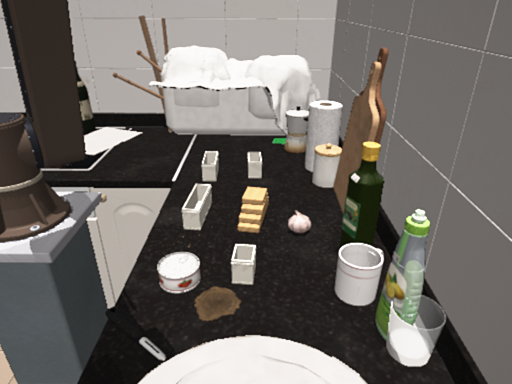

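The top view has x up and y left. The boxes are near (134,195), (134,262), (259,266) and (370,208), the stack is at (263,197), the tin at (377,268) and the garlic at (293,150). I'll fit the known solids to their silhouettes.

```bash
cat > h.py <<'E'
import numpy as np, cv2
from scipy.optimize import minimize
from scipy.spatial.transform import Rotation as R
from plant import ctrl,cams
C=cams.get_calibration
def proj(n,P):
    c=C(n); f=192/np.tan(np.radians(c["vertical_fov"]/2))
    p=(np.atleast_2d(P)-c["position"])@R.from_euler("xyz",c["rotation"],degrees=True).as_matrix()
    return np.c_[c["cx"]-f*p[:,0]/p[:,2], c["cy"]+f*p[:,1]/p[:,2]]
def unproj(n,u,v,z):
    c=C(n); f=192/np.tan(np.radians(c["vertical_fov"]/2))
    d=R.from_euler("xyz",c["rotation"],degrees=True).as_matrix()@[(u-c["cx"])/f,-(v-c["cy"])/f,-1]
    return c["position"]+d*(z-c["position"][2])/d[2]
def corners(x,y,a,L,W,z0,z1):
    a=np.radians(a); r=np.array([[np.cos(a),-np.sin(a)],[np.sin(a),np.cos(a)]])
    q=np.array([[1,1],[1,-1],[-1,-1],[-1,1]])*[L/2,W/2]@r.T+[x,y]
    return np.r_[np.c_[q,[z0]*4],np.c_[q,[z1]*4]]
K=8
def up(img): return cv2.resize(img,None,fx=K,fy=K,interpolation=cv2.INTER_CUBIC)
def hull(n,P,shape):
    m=np.zeros(shape,np.uint8); p=(proj(n,P)+.5)*K-.5
    cv2.fillConvexPoly(m,cv2.convexHull(np.round(p*16).astype(np.int32)),1,shift=4); return m
def maskbox(n,img,uv,thr):
    g=up(img.min(2)); m=(g>thr).astype(np.uint8)
    m=cv2.morphologyEx(m,cv2.MORPH_CLOSE,np.ones((9,9)))
    cs,_=cv2.findContours(m,cv2.RETR_EXTERNAL,cv2.CHAIN_APPROX_NONE)
    cs=[c for c in cs if cv2.contourArea(c)>2000]
    c=max(cs,key=lambda c:cv2.pointPolygonTest(c,(uv[0]*K,uv[1]*K),True))
    o=np.zeros_like(m); cv2.drawContours(o,[c],-1,1,-1); return o
def fit(n,m,L,W,z0,z1,g):
    f=lambda p:1-(lambda h:(h&m).sum()/(h|m).sum())(hull(n,corners(p[0]/1e3,p[1]/1e3,p[2],L,W,z0,z1),m.shape))
    r=minimize(f,[g[0]*1e3,g[1]*1e3,g[2]],method="Nelder-Mead",options=dict(initial_simplex=np.array([g[0]*1e3,g[1]*1e3,g[2]])+np.array([[0,0,0],[8,0,0],[0,8,0],[0,0,6]]),xatol=.03,fatol=1e-5))
    return r.x.round(2),round(1-r.fun,4)
E
python3 - <<'E'
from h import *
t=cv2.imread("pics/top0.png"); s=cv2.imread("pics/side0.png")
for name,L,uv in(("longest",.148,(259,266)),("second",.118,(134,262)),("third",.088,(134,195)),("short",.058,(370,208))):
    g=unproj("top",*uv,.06)
    for thr in (80,110):
        m=maskbox("top",t,uv,thr); r=fit("top",m,L,.044,0,.06,[g[0],g[1],88]); print(name,thr,r)
    x,y,a=r[0]
    P=corners(x/1e3,y/1e3,a,L,.044,0,.06)
    for n,im in(("top",t),("side",s)):
        q=cv2.convexHull(((proj(n,P)+.5)*K-.5).astype(np.float32)).astype(int)
        if name=="longest":
            if n=="top":T=up(t)
            else:S=up(s)
        I=T if n=="top" else S
        cv2.polylines(I,[q],True,(0,0,255),2)
        q=((proj(n,P[4:])+.5)*K-.5).astype(int); cv2.polylines(I,[q],True,(0,255,0),2)
def crop(I,x0,x1,y0,y1,w): return cv2.resize(I[y0*K:y1*K,x0*K:x1*K],(w,int(w*(y1-y0)/(x1-x0))),interpolation=cv2.INTER_AREA)
a=np.vstack([np.hstack([crop(T,95,175,175,230,400),crop(T,95,175,230,285,400)]),np.hstack([crop(T,215,305,175,235,400),crop(T,215,305,235,295,400)])])
cv2.imwrite("pics/a.png",a)
b=np.hstack([crop(S,160,280,140,240,480),crop(T,340,400,180,240,310)[:400].copy() if 0 else cv2.resize(crop(S,220,270,235,290,300),(320,400))])
cv2.imwrite("pics/b.png",b)
E
```

```text
longest 80 (array([473.62,  21.65,  84.44]), np.float64(0.8725))
longest 110 (array([474.13,  21.28,  85.09]), np.float64(0.9078))
second 80 (array([476.57, 300.78,  90.91]), np.float64(0.9023))
second 110 (array([476.46, 301.16,  92.34]), np.float64(0.8875))
third 80 (array([626.99, 312.  ,  92.69]), np.float64(0.9432))
third 110 (array([627.13, 311.81,  92.06]), np.float64(0.8905))
short 80 (array([ 610.6 , -230.52,   83.92]), np.float64(0.9324))
short 110 (array([ 611.33, -231.02,   85.33]), np.float64(0.8539))
```

View pics/a.png

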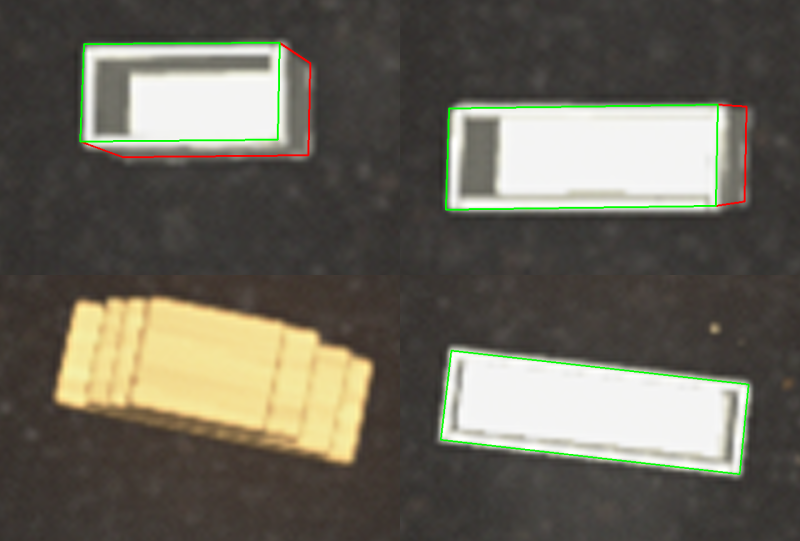

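View pics/b.png

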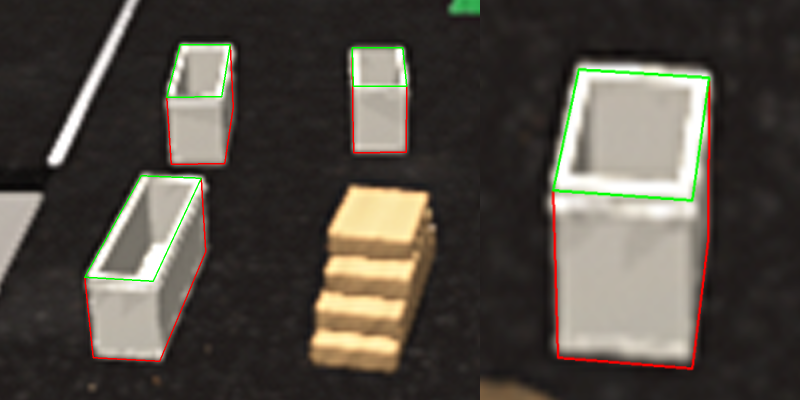

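The overlays show the fitted rims agreeing with both views to about 1 px, and the stack's four lids are cleanly visible. I'll refine with an edge score in each view and also measure the top lid.

```bash
cat >> h.py <<'E'
def grad(img):
    g=cv2.GaussianBlur(img,(0,0),.8).astype(np.float32).mean(2)
    return np.minimum(cv2.magnitude(cv2.Sobel(g,5,1,0),cv2.Sobel(g,5,0,1)),250)
def edges(n,P,top):
    H=P[4:] if top else None
    q=proj(n,P[4:]) if top else cv2.convexHull(proj(n,P).astype(np.float32))[:,0]
    return np.vstack([a+(b-a)*np.linspace(0,1,60)[:,None]*1 for a,b in zip(q,np.roll(q,-1,0))])
def efit(G,L,W,z0,z1,g,tops,top=True,sz=(3,3,2)):
    def f(p):
        P=corners(p[0]/1e3,p[1]/1e3,p[2],L,W,z0,z1); s=0
        for n in tops:
            for t in ((True,) if top==1 else (True,False)):
                e=edges(n,P,t).astype(np.float32); s-=cv2.remap(G[n],e[:,0],e[:,1],cv2.INTER_LINEAR).mean()
        return s
    best=None
    for k in range(8):
        r0=np.random.default_rng(k); s0=np.array(g)+r0.uniform(-1,1,3)*sz
        r=minimize(f,s0,method="Nelder-Mead",options=dict(initial_simplex=s0+np.array([[0,0,0],[2,0,0],[0,2,0],[0,0,2]]),xatol=.02,fatol=.01))
        if best is None or r.fun<best.fun: best=r
    return best.x.round(1),round(best.fun)
E
python3 - <<'E'
from h import *
im={n:cv2.imread(f"pics/{n}0.png") for n in("top","side")}; G={n:grad(im[n]) for n in im}
for name,L,g in(("longest",.148,(474,21.4,84.8)),("second",.118,(476.5,301,91)),("third",.088,(627,312,92)),("short",.058,(611,-231,84.5))):
    print(name,[efit(G,L,.044,0,.06,g,v,0) for v in(["top"],["side"],["top","side"])])
c=unproj("top",262,196,.072); print(c)
for L,z0 in((.07,.054),(.1,.036),(.13,.018),(.16,0)):
    g=(c[0]*1e3,c[1]*1e3-2,79)
    print(L,[efit(G,L,.056,z0,z0+.018,g,v,1,(6,6,4)) for v in(["top"],["side"],["top","side"])])
print(unproj("top",377,266,.04),unproj("top",293,150,.03))
E
```

```text
Traceback (most recent call last):
  File "h.py", line 51, in efit
    r=minimize(f,s0,method="Nelder-Mead",options=dict(initial_simplex=s0+np.array([[0,0,0],[2,0,0],[0,2,0],[0,0,2]]),xatol=.02,fatol=.01))
  File "h.py", line 46, in f
    e=edges(n,P,t).astype(np.float32); s-=cv2.remap(G[n],e[:,0],e[:,1],cv2.INTER_LINEAR).mean()
      ~~~~~^^^^^^^
  File "h.py", line 39, in edges
    q=proj(n,P[4:]) if top else cv2.convexHull(proj(n,P).astype(np.float32))[:,0]
      ~~~~^^^^^^^^^
  File "h.py", line 7, in proj
    c=C(n); f=192/np.tan(np.radians(c["vertical_fov"]/2))
ValueError: time passes only in moves, steps and waits
```

```bash
sed -i 's/^C=cams.get_calibration/_c={n:cams.get_calibration(n) for n in("top","side")}\nC=_c.get/; /H=P\[4:\]/d' h.py
cat > m.py <<'E'
from h import *
im={n:cv2.imread(f"pics/{n}0.png") for n in("top","side")}; G={n:grad(im[n]) for n in im}
for name,L,g in(("longest",.148,(474,21.4,84.8)),("second",.118,(476.5,301,91)),("third",.088,(627,312,92)),("short",.058,(611,-231,84.5))):
    print(name,[efit(G,L,.044,0,.06,g,v,0) for v in(["top"],["side"],["top","side"])])
c=unproj("top",262,196,.072); print(c)
for L,z0 in((.07,.054),(.1,.036),(.13,.018),(.16,0)):
    g=(c[0]*1e3,c[1]*1e3-2,79)
    print(L,[efit(G,L,.056,z0,z0+.018,g,v,1,(6,6,4)) for v in(["top"],["side"],["top","side"])])
print(unproj("top",377,266,.04),unproj("top",293,150,.03))
E
python3 m.py
```

```text
longest [(array([473.9,  21.6,  85. ]), -487), (array([475.6,  26.2,  84.9]), -466), (array([474.5,  21.6,  84.8]), -932)]
second [(array([476.3, 299.9,  91.3]), -462), (array([477. , 300.3,  91.9]), -459), (array([476.6, 299.9,  91.5]), -919)]
third [(array([626. , 310.1,  92.3]), -455), (array([627.8, 309.2,  91.3]), -463), (array([626.4, 310.2,  92.5]), -909)]
short [(array([ 610. , -229.3,   85.2]), -453), (array([ 611.1, -224.1,   86. ]), -471), (array([ 610.5, -229.1,   86.5]), -904)]
[0.62652651 0.01750021 0.072     ]
0.07 [(array([630.6,  21.9,  80.9]), -167), (array([630.3,  16.3,  79.8]), -248), (array([629.9,  16.5,  80.4]), -413)]
0.1 [(array([631.8,  18.4,  81.3]), -155), (array([626.4,  13.4,  85.6]), -187), (array([630.2,  13.7,  82. ]), -308)]
0.13 [(array([634.9,  27.8,  83.2]), -187), (array([623.6,  11.5,  86.6]), -183), (array([631.3,  10.3,  77.7]), -302)]
0.16 [(array([635.2,  14.1,  82.3]), -206), (array([620.3,  -2.4,  87.2]), -213), (array([633.1,  13.4,  78.4]), -360)]
[ 0.47976987 -0.24443062  0.04      ] [ 0.74325027 -0.05266943  0.03      ]
```

Request:
{"method": "play_rows", "body": {
  "motion": [
    {"rz": -1},
    {"rz": -1},
    {"rz": -1},
    {"rz": -1},
    {"rz": -1},
    {"rz": -1},
    {"rz": -1},
    {"rz": -1},
    {"rz": -1},
    {"rz": -1},
    {"rz": -1},
    {"rz": -1},
    {"rz": -1},
    {"rz": -1},
    {"rz": -0.475}
  ],
  "fingers": 1
}}

```text
$.motion[0]: bad value
```

```bash
cat > go.py <<'E'
import sys,numpy as np
from plant import ctrl
from scipy.spatial.transform import Rotation as R
o=ctrl.get_obs()
def go(p,o,x,y,z,yaw):
    r=R.from_euler("xyz",o,degrees=True); t=R.from_euler("xyz",[180,0,yaw],degrees=True)
    d=r.inv().apply(np.array([x,y,z])-p)/.025; w=np.degrees((r.inv()*t).as_rotvec())/4
    return d.round(2),w.round(2)
x,y,z,yaw=map(float,sys.argv[1:5])
print(o["clock"].__round__(2),o["tool_pos"].round(4),o["orientation"].round(2),o["opening"].round(4),o["force"].round(1)); print("units",*go(o["tool_pos"],o["orientation"],x,y,z,yaw))
E
python3 go.py .630 .017 .16 -99.6
```

```text
Traceback (most recent call last):
  File "go.py", line 10, in <module>
    print(o["clock"].__round__(2),o["tool_pos"].round(4),o["orientation"].round(2),o["opening"].round(4),o["force"].round(1)); print("units",*go(o["tool_pos"],o["orientation"],x,y,z,yaw))
                                                                                   ^^^^^^^^^^^^^^^^^^
AttributeError: 'float' object has no attribute 'round'
```

Request:
{"method": "play_rows", "body": {
  "motion": [
    {"x": 0,"y": 0,"z": 0,"rx": 0,"ry": 0,"rz": -1}
  ],
  "fingers": 1
}}

```text
clock: 0.22
tool_pos: [0.2582, -0.6233, 0.2259]
orientation: [179.9, -0.0, -153.4]
force: [-0.7, -0.2, 0.3]
opening: 0.0876
gripper_force: 0.0
```

```bash
sed -i 's/o\["opening"\].round(4)/round(float(o["opening"]),4)/;s/o\["clock"\].__round__(2)/round(float(o["clock"]),2)/' go.py; python3 go.py .630 .017 .16 -99.6
```

```text
0.23 [ 0.2582 -0.6233  0.2259] [ 179.94   -0.   -153.43] 0.0876 [-0.7 -0.2  0.3]
units [-24.76  16.25   2.66] [ 2.000e-02  1.000e-02 -1.346e+01]
```

Request:
{"method": "play_rows", "body": {
  "motion": [
    {"x": 0,"y": 0,"z": 0,"rx": 0,"ry": 0,"rz": -1},
    {"x": 0,"y": 0,"z": 0,"rx": 0,"ry": 0,"rz": -1},
    {"x": 0,"y": 0,"z": 0,"rx": 0,"ry": 0,"rz": -1},
    {"x": 0,"y": 0,"z": 0,"rx": 0,"ry": 0,"rz": -1},
    {"x": 0,"y": 0,"z": 0,"rx": 0,"ry": 0,"rz": -1},
    {"x": 0,"y": 0,"z": 0,"rx": 0,"ry": 0,"rz": -1},
    {"x": 0,"y": 0,"z": 0,"rx": 0,"ry": 0,"rz": -1},
    {"x": 0,"y": 0,"z": 0,"rx": 0,"ry": 0,"rz": -1},
    {"x": 0,"y": 0,"z": 0,"rx": 0,"ry": 0,"rz": -1},
    {"x": 0,"y": 0,"z": 0,"rx": 0,"ry": 0,"rz": -1},
    {"x": 0,"y": 0,"z": 0,"rx": 0,"ry": 0,"rz": -1},
    {"x": 0,"y": 0,"z": 0,"rx": 0,"ry": 0,"rz": -1},
    {"x": 0,"y": 0,"z": 0,"rx": 0,"ry": 0,"rz": -1},
    {"x": 0,"y": 0,"z": 0,"rx": 0,"ry": 0,"rz": -0.46},
    {"x": 0,"y": 0,"z": 0,"rx": 0,"ry": 0,"rz": 0}
  ]
}}

```text
clock: 2.1
tool_pos: [0.2583, -0.6235, 0.2263]
orientation: [180.0, 0.0, -99.7]
force: [0.1, -0.3, 0.5]
opening: 0.0878
gripper_force: 0.0
```

```bash
python3 go.py .630 .017 .16 -99.6
```

```text
2.1 [ 0.2583 -0.6235  0.2263] [ 1.7998e+02  2.0000e-02 -9.9690e+01] 0.0878 [ 0.1 -0.3  0.5]
units [-27.76 -10.34   2.66] [ 0.    0.01 -0.02]
```

Request:
{"method": "play_rows", "body": {
  "motion": [
    {"x": -0.99,"y": -0.37,"z": 0,"rx": 0,"ry": 0,"rz": 0},
    {"x": -0.99,"y": -0.37,"z": 0,"rx": 0,"ry": 0,"rz": 0},
    {"x": -0.99,"y": -0.37,"z": 0,"rx": 0,"ry": 0,"rz": 0},
    {"x": -0.99,"y": -0.37,"z": 0,"rx": 0,"ry": 0,"rz": 0},
    {"x": -0.99,"y": -0.37,"z": 0,"rx": 0,"ry": 0,"rz": 0},
    {"x": -0.99,"y": -0.37,"z": 0,"rx": 0,"ry": 0,"rz": 0},
    {"x": -0.99,"y": -0.37,"z": 0,"rx": 0,"ry": 0,"rz": 0},
    {"x": -0.99,"y": -0.37,"z": 0,"rx": 0,"ry": 0,"rz": 0},
    {"x": -0.99,"y": -0.37,"z": 0,"rx": 0,"ry": 0,"rz": 0},
    {"x": -0.99,"y": -0.37,"z": 0,"rx": 0,"ry": 0,"rz": 0},
    {"x": -0.99,"y": -0.37,"z": 0,"rx": 0,"ry": 0,"rz": 0},
    {"x": -0.99,"y": -0.37,"z": 0,"rx": 0,"ry": 0,"rz": 0},
    {"x": -0.99,"y": -0.37,"z": 0,"rx": 0,"ry": 0,"rz": 0},
    {"x": -0.99,"y": -0.37,"z": 0,"rx": 0,"ry": 0,"rz": 0},
    {"x": -0.99,"y": -0.37,"z": 0,"rx": 0,"ry": 0,"rz": 0},
    {"x": -0.99,"y": -0.37,"z": 0,"rx": 0,"ry": 0,"rz": 0},
    {"x": -0.99,"y": -0.37,"z": 0,"rx": 0,"ry": 0,"rz": 0},
    {"x": -0.99,"y": -0.37,"z": 0,"rx": 0,"ry": 0,"rz": 0},
    {"x": -0.99,"y": -0.37,"z": 0,"rx": 0,"ry": 0,"rz": 0},
    {"x": -0.99,"y": -0.37,"z": 0,"rx": 0,"ry": 0,"rz": 0}
  ]
}}

```text
clock: 4.6
tool_pos: [0.5241, -0.1658, 0.2267]
orientation: [-180.0, 0.0, -99.7]
force: [-0.3, -1.2, 0.1]
opening: 0.0874
gripper_force: 0.0
```

Request:
{"method": "play_rows", "body": {
  "motion": [
    {"x": -0.99,"y": -0.37,"z": 0.33,"rx": 0,"ry": 0,"rz": 0},
    {"x": -0.99,"y": -0.37,"z": 0.33,"rx": 0,"ry": 0,"rz": 0},
    {"x": -0.99,"y": -0.37,"z": 0.33,"rx": 0,"ry": 0,"rz": 0},
    {"x": -0.99,"y": -0.37,"z": 0.33,"rx": 0,"ry": 0,"rz": 0},
    {"x": -0.99,"y": -0.37,"z": 0.33,"rx": 0,"ry": 0,"rz": 0},
    {"x": -0.99,"y": -0.37,"z": 0.33,"rx": 0,"ry": 0,"rz": 0},
    {"x": -0.99,"y": -0.37,"z": 0.33,"rx": 0,"ry": 0,"rz": 0},
    {"x": -0.99,"y": -0.37,"z": 0.33,"rx": 0,"ry": 0,"rz": 0},
    {"x": 0,"y": 0,"z": 0,"rx": 0,"ry": 0,"rz": 0},
    {"x": 0,"y": 0,"z": 0,"rx": 0,"ry": 0,"rz": 0}
  ]
}}

```text
clock: 5.85
tool_pos: [0.6299, 0.0165, 0.1603]
orientation: [180.0, -0.0, -99.6]
force: [-1.1, -0.6, 0.1]
opening: 0.0874
gripper_force: 0.0
```

```bash
python3 go.py .630 .017 .057 -99.6; python3 go.py .6105 -.2292 .15 -94
```

```text
5.85 [0.6299 0.0165 0.1603] [ 1.7997e+02 -2.0000e-02 -9.9630e+01] 0.0874 [-1.1 -0.6  0.1]
units [-0.02 -0.    4.13] [ 0.01 -0.   -0.01]
5.85 [0.6299 0.0165 0.1603] [ 1.7997e+02 -2.0000e-02 -9.9630e+01] 0.0874 [-1.1 -0.6  0.1]
units [ 9.82 -0.88  0.41] [ 0.01 -0.   -1.41]
```

Request:
{"method": "play_rows", "body": {
  "motion": [
    {"x": 0,"y": 0,"z": 0.9,"rx": 0,"ry": 0,"rz": 0},
    {"x": 0,"y": 0,"z": 0.9,"rx": 0,"ry": 0,"rz": 0},
    {"x": 0,"y": 0,"z": 0.9,"rx": 0,"ry": 0,"rz": 0},
    {"x": 0,"y": 0,"z": 0.9,"rx": 0,"ry": 0,"rz": 0},
    {"x": 0,"y": 0,"z": 0.5,"rx": 0,"ry": 0,"rz": 0},
    {"x": 0,"y": 0,"z": 0,"rx": 0,"ry": 0,"rz": 0},
    {"x": 0,"y": 0,"z": 0,"rx": 0,"ry": 0,"rz": 0}
  ]
}}

```text
clock: 6.72
tool_pos: [0.6305, 0.0162, 0.0591]
orientation: [-179.9, 0.0, -99.7]
force: [0.3, 1.3, 0.8]
opening: 0.0877
gripper_force: 0.0
```

Request:
{"method": "play_rows", "body": {
  "motion": [
    {"x": 0,"y": 0,"z": 0,"rx": 0,"ry": 0,"rz": 0},
    {"x": 0,"y": 0,"z": 0,"rx": 0,"ry": 0,"rz": 0},
    {"x": 0,"y": 0,"z": 0,"rx": 0,"ry": 0,"rz": 0},
    {"x": 0,"y": 0,"z": 0,"rx": 0,"ry": 0,"rz": 0},
    {"x": 0,"y": 0,"z": 0,"rx": 0,"ry": 0,"rz": 0},
    {"x": 0,"y": 0,"z": 0,"rx": 0,"ry": 0,"rz": 0}
  ],
  "fingers": -1
}}

```text
clock: 7.48
tool_pos: [0.6299, 0.0162, 0.0582]
orientation: [-180.0, 0.0, -99.7]
force: [-1.5, 1.0, 2.5]
opening: 0.0557
gripper_force: 30.0
```

Request:
{"method": "play_rows", "body": {
  "motion": [
    {"x": 0,"y": 0,"z": -0.5,"rx": 0,"ry": 0,"rz": 0},
    {"x": 0,"y": 0,"z": -0.9,"rx": 0,"ry": 0,"rz": 0},
    {"x": 0,"y": 0,"z": -0.9,"rx": 0,"ry": 0,"rz": 0},
    {"x": 0,"y": 0,"z": -0.9,"rx": 0,"ry": 0,"rz": 0},
    {"x": 0.98,"y": 0,"z": 0,"rx": 0,"ry": 0,"rz": 0},
    {"x": 0.98,"y": 0,"z": 0,"rx": 0,"ry": 0,"rz": -0.2},
    {"x": 0.98,"y": 0,"z": 0,"rx": 0,"ry": 0,"rz": -0.2},
    {"x": 0.98,"y": 0,"z": 0,"rx": 0,"ry": 0,"rz": -0.2},
    {"x": 0.98,"y": -0.1,"z": 0,"rx": 0,"ry": 0,"rz": -0.2},
    {"x": 0.98,"y": -0.1,"z": 0,"rx": 0,"ry": 0,"rz": -0.2},
    {"x": 0.98,"y": -0.1,"z": 0,"rx": 0,"ry": 0,"rz": -0.2},
    {"x": 0.98,"y": -0.1,"z": 0,"rx": 0,"ry": 0,"rz": -0.2},
    {"x": 0.98,"y": 0,"z": 0,"rx": 0,"ry": 0,"rz": 0},
    {"x": 0.98,"y": 0,"z": 0,"rx": 0,"ry": 0,"rz": 0},
    {"x": 0,"y": 0,"z": 0,"rx": 0,"ry": 0,"rz": 0},
    {"x": 0,"y": 0,"z": 0,"rx": 0,"ry": 0,"rz": 0}
  ]
}}

```text
clock: 9.48
tool_pos: [0.61, -0.2283, 0.1377]
orientation: [180.0, 0.0, -94.1]
force: [-0.4, -0.8, -0.8]
opening: 0.056
gripper_force: 30.0
```

```bash
python3 go.py .6105 -.2292 .065 -94.5; python3 - <<'E'
from h import *
for n in("top","side"): cv2.imwrite(f"pics/{n}1.png",cams.snapshot(n))
a=np.vstack([cv2.resize(cv2.imread("pics/top1.png")[160:230,215:415],(800,280),interpolation=2),cv2.resize(cv2.imread("pics/side1.png")[170:290,190:350],(427,320),interpolation=2) @ np.eye(3) if 0 else cv2.copyMakeBorder(cv2.resize(cv2.imread("pics/side1.png")[170:290,190:350],(427,320),interpolation=2),0,0,0,373,0)])
cv2.imwrite("pics/c.png",a)
E
```

```text
9.47 [ 0.61   -0.2283  0.1377] [ 1.7996e+02  1.0000e-02 -9.4110e+01] 0.056 [-0.4 -0.8 -0.8]
units [ 0.03 -0.03  2.91] [0.01 0.   0.1 ]
```

View pics/c.png

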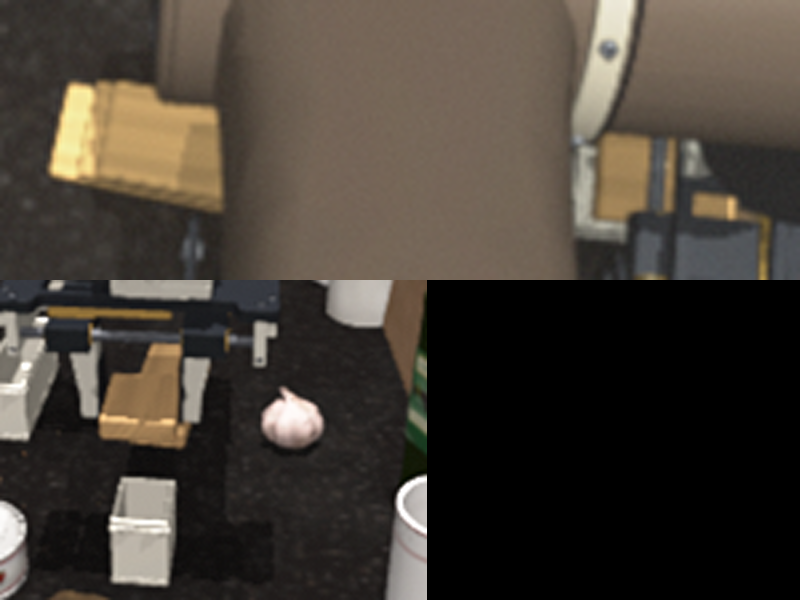

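Lid held level; the top view is partly blocked by the arm. Lowering onto the shortest box.

Request:
{"method": "play_rows", "body": {
  "motion": [
    {"x": 0.03,"y": -0.03,"z": 0.7,"rx": 0,"ry": 0,"rz": 0.1},
    {"x": 0,"y": 0,"z": 0.7,"rx": 0,"ry": 0,"rz": 0},
    {"x": 0,"y": 0,"z": 0.7,"rx": 0,"ry": 0,"rz": 0},
    {"x": 0,"y": 0,"z": 0.4,"rx": 0,"ry": 0,"rz": 0},
    {"x": 0,"y": 0,"z": 0.3,"rx": 0,"ry": 0,"rz": 0},
    {"x": 0,"y": 0,"z": 0.11,"rx": 0,"ry": 0,"rz": 0},
    {"x": 0,"y": 0,"z": 0,"rx": 0,"ry": 0,"rz": 0},
    {"x": 0,"y": 0,"z": 0,"rx": 0,"ry": 0,"rz": 0}
  ]
}}

```text
clock: 10.58
tool_pos: [0.6117, -0.2289, 0.0659]
orientation: [-179.9, -0.0, -94.5]
force: [0.2, 0.8, -0.3]
opening: 0.0557
gripper_force: 30.0
```

Request:
{"method": "play_rows", "body": {
  "motion": [
    {"x": 0,"y": -0.02,"z": 0.06,"rx": 0,"ry": 0,"rz": 0},
    {"x": 0,"y": 0,"z": 0,"rx": 0,"ry": 0,"rz": 0},
    {"x": 0,"y": 0,"z": 0,"rx": 0,"ry": 0,"rz": 0}
  ]
}}

```text
clock: 10.95
tool_pos: [0.6122, -0.2289, 0.0642]
orientation: [-180.0, -0.0, -94.4]
force: [-0.0, 0.3, 2.3]
opening: 0.056
gripper_force: 30.0
```

Request:
{"method": "play_rows", "body": {
  "motion": [
    {"x": 0,"y": 0,"z": 0,"rx": 0,"ry": 0,"rz": 0},
    {"x": 0,"y": 0,"z": 0,"rx": 0,"ry": 0,"rz": 0},
    {"x": 0,"y": 0,"z": 0,"rx": 0,"ry": 0,"rz": 0},
    {"x": 0,"y": 0,"z": 0,"rx": 0,"ry": 0,"rz": 0},
    {"x": 0,"y": 0,"z": -0.8,"rx": 0,"ry": 0,"rz": 0},
    {"x": 0,"y": 0,"z": -0.9,"rx": 0,"ry": 0,"rz": 0},
    {"x": 0,"y": 0,"z": -0.9,"rx": 0,"ry": 0,"rz": 0},
    {"x": -0.2,"y": 0.95,"z": -0.9,"rx": 0,"ry": 0,"rz": 0},
    {"x": -0.2,"y": 0.95,"z": 0,"rx": 0,"ry": 0,"rz": 0},
    {"x": -0.2,"y": 0.95,"z": 0,"rx": 0,"ry": 0,"rz": 0},
    {"x": -0.2,"y": 0.95,"z": 0,"rx": 0,"ry": 0,"rz": 0},
    {"x": -0.2,"y": 0.95,"z": 0,"rx": 0,"ry": 0,"rz": 0},
    {"x": -0.2,"y": 0.95,"z": 0,"rx": 0,"ry": 0,"rz": 0},
    {"x": -0.2,"y": 0.95,"z": 0,"rx": 0,"ry": 0,"rz": 0}
  ],
  "fingers": 1
}}

```text
clock: 12.7
tool_pos: [0.448, -0.1808, 0.1514]
orientation: [-180.0, 0.0, -94.5]
force: [0.3, 0.4, 0.0]
opening: 0.0877
gripper_force: 0.0
```

```bash
python3 go.py .63 .017 .15 -99.6; python3 - <<'E'
from h import *
for n in("top","side"): cv2.imwrite(f"pics/{n}2.png",cams.snapshot(n))
s=cv2.imread("pics/side2.png");t=cv2.imread("pics/top2.png")
a=np.vstack([cv2.resize(t[170:245,215:415],(800,300),interpolation=2),np.hstack([cv2.resize(s[170:245,210:310],(400,300),interpolation=2),cv2.resize(s[225:300,200:300],(400,300),interpolation=2)])])
cv2.imwrite("pics/d.png",a)
E
```

```text
12.7 [ 0.448  -0.1808  0.1514] [-179.99    0.    -94.46] 0.0877 [0.3 0.4 0. ]
units [-8.45 -6.64  0.06] [-0.    0.    1.29]
```

View pics/d.png

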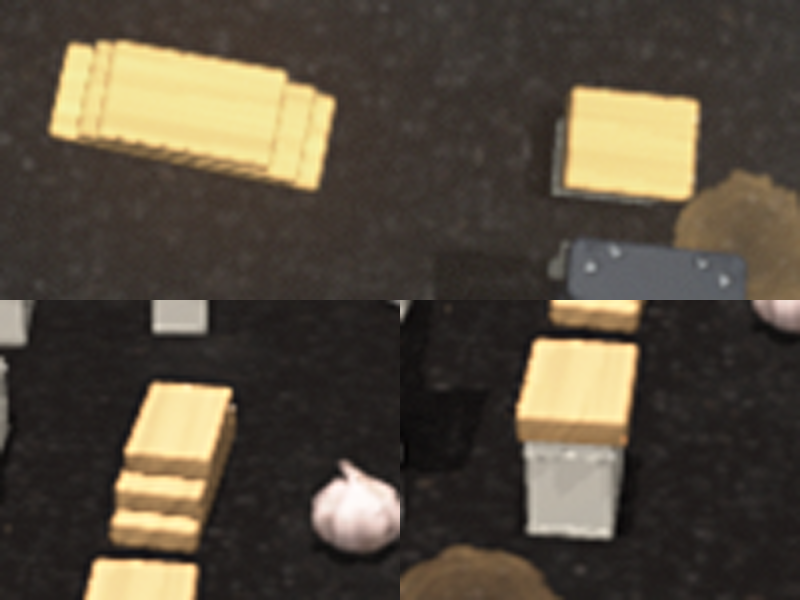

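The shortest lid sits squarely on its box, and the stack is now fully visible. I'll fit the placed lid and the next lid.

```bash
cat > fl.py <<'E'
import sys
from h import *
# fl.py k  L z0 gx gy ga
def run(k,items):
    G={n:grad(cv2.imread(f"pics/{n}{k}.png")) for n in("top","side")}
    for nm,L,W,z0,z1,g in items:
        print(nm,[efit(G,L,W,z0,z1,g,v,1,(4,4,2)) for v in(["top"],["top","side"])])
E
python3 - <<'E'
from fl import *
run(2,[("lid4",.07,.056,.06,.078,(611,-229,85.5)),("lid3",.1,.056,.036,.054,(629,17,80.5)),("lid3b",.1,.056,.036,.054,(632,14,80.5))])
# corners by eye in d.png (crop 4x from 215,170): top lid
q=[(118,42),(286,72),(268,167),(98,136)]
w=[unproj("top",215+x/4-.4,170+y/4-.4,.054) for x,y in q]; print(np.round(w,4),np.mean(w,0))
q=[(571,88),(699,98),(693,199),(563,190)]
w=[unproj("top",215+x/4-.4,170+y/4-.4,.078) for x,y in q]; print(np.mean(w,0))
E
```

```text
lid4 [(array([ 611.9, -225.4,   86.6]), -246), (array([ 612.1, -226.2,   85.3]), -491)]
lid3 [(array([631. ,  18.5,  81.7]), -154), (array([630.4,  13.7,  81.2]), -400)]
lid3b [(array([631.1,  18.5,  81.6]), -154), (array([630.4,  13.7,  81.1]), -400)]
[[ 0.6643  0.0588  0.054 ]
 [ 0.6497 -0.0366  0.054 ]
 [ 0.5955 -0.0275  0.054 ]
 [ 0.6104  0.0684  0.054 ]] [0.62997693 0.01576822 0.054     ]
[ 0.61131462 -0.22528399  0.078     ]
```

```bash
python3 - <<'E'
from h import *
def ov(n,k,lst,x0,y0,w,h,S):
    im=cv2.imread(f"pics/{n}{k}.png")[y0:y0+h,x0:x0+w]; I=cv2.resize(im,(w*S,h*S),interpolation=2)
    for (x,y,a,L,W,z),c in lst:
        q=((proj(n,corners(x/1e3,y/1e3,a,L,W,z,z)[:4])-[x0,y0]+.5)*S-.5).round().astype(int); cv2.polylines(I,[q],True,c,1)
    return I
B,Rr,Gn=(255,0,0),(0,0,255),(0,200,0)
l3=[((631,18.5,81.6,.1,.056,.054),Rr),((630.2,15,81.1,.1,.056,.054),B)]
l4=[((612,-225.6,85.5,.07,.056,.078),Rr),((612,-229,85.5,.07,.056,.078),B)]
l1=[((630.3,19.5,80.4,.07,.056,.072),Rr),((630.3,16.5,80.4,.07,.056,.072),B)]
b4=[((610.3,-229.2,85.5,.058,.044,.06),Rr),((610.3,-226,85.5,.058,.044,.06),B)]
r1=np.hstack([ov("top",2,l3,222,172,80,60,5),ov("top",2,l4,340,180,80,60,5)])
r2=np.hstack([ov("top",0,l1,222,172,80,60,5),ov("top",0,b4,340,180,80,60,5)])
cv2.imwrite("pics/e.png",np.vstack([r1,r2]))
E
```

```text
(no output)
```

View pics/e.png

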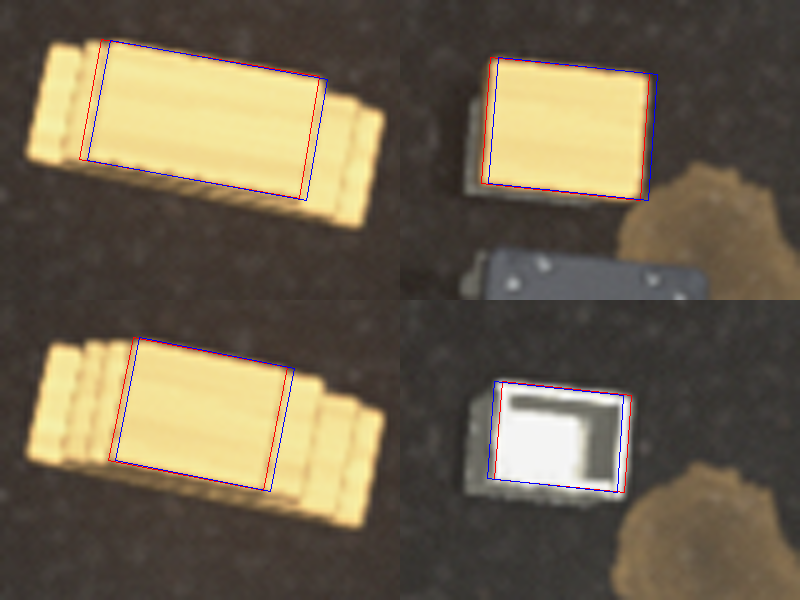

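```bash
cat > prof.py <<'E'
from h import *
def prof(n,k,p,L,W,z,offl,offw,chan=None):
    """edge positions (mm, relative to guess p) along length at lateral offsets offl, across at offsets offw; max gradient"""
    im=cv2.imread(f"pics/{n}{k}.png").astype(np.float32); g=im.mean(2) if chan is None else im[...,chan]
    x,y,a=p; a=np.radians(a); u=np.array([np.cos(a),np.sin(a)]); v=np.array([-u[1],u[0]])
    def samp(c,d,s):
        P=np.c_[np.array([x,y])/1e3+c+np.outer(s,d),np.full(len(s),z)]; q=proj(n,P).astype(np.float32)
        return cv2.remap(g,q[:,0],q[:,1],cv2.INTER_CUBIC)[:,0]
    out=[]
    for d,e,H,offs in((u,v,L/2,offl),(v,u,W/2,offw)):
        r=[]
        for sgn in(1,-1):
            w=[]
            s=sgn*(H+np.arange(-.007,.0071,.0002))
            for o in offs:
                f=-np.gradient(samp(e*o,d,s)); f=np.clip(f,0,None)**2; i=f.argmax(); sl=slice(max(i-8,0),i+9)
                w.append((f[sl]*s[sl]).sum()/f[sl].sum()*1e3)
            r.append(np.median(w))
        out.append((round(r[0],1),round(r[1],1),"ctr",round((r[0]+r[1])/2,2)))
    return out
E
python3 - <<'E'
from prof import *
for nm,L,p in(("b1",.148,(474.2,21.6,84.9)),("b2",.118,(476.5,299.9,91.4)),("b3",.088,(626.2,310.2,92.4)),("b4",.058,(610.3,-229.2,85.5))):
    print(nm,prof("top",0,p,L,.044,.06,[-.0205,-.0195,.0195,.0205],np.linspace(-L/2+.008,L/2-.008,9)))
print("lid4",prof("top",2,(612,-226,85.5),.07,.056,.078,np.linspace(-.02,.02,9),np.linspace(-.02,.02,9)))
print("lid3",prof("top",2,(630.5,17,81.3),.1,.056,.054,np.linspace(-.02,.02,9),np.linspace(-.02,.02,9)))
print("lid3 blue",prof("top",2,(630.5,17,81.3),.1,.056,.054,np.linspace(-.02,.02,9),np.linspace(-.02,.02,9),0))
E
```

```text
b1 [(np.float64(74.9), np.float64(-74.9), 'ctr', np.float64(0.01)), (np.float64(23.0), np.float64(-23.5), 'ctr', np.float64(-0.24))]
b2 [(np.float64(59.2), np.float64(-60.3), 'ctr', np.float64(-0.51)), (np.float64(23.4), np.float64(-22.7), 'ctr', np.float64(0.34))]
b3 [(np.float64(44.9), np.float64(-46.0), 'ctr', np.float64(-0.56)), (np.float64(23.7), np.float64(-22.3), 'ctr', np.float64(0.67))]
b4 [(np.float64(30.2), np.float64(-29.1), 'ctr', np.float64(0.54)), (np.float64(23.3), np.float64(-22.4), 'ctr', np.float64(0.47))]
lid4 [(np.float64(35.3), np.float64(-34.5), 'ctr', np.float64(0.37)), (np.float64(28.3), np.float64(-27.5), 'ctr', np.float64(0.41))]
lid3 [(np.float64(47.0), np.float64(-48.5), 'ctr', np.float64(-0.74)), (np.float64(27.8), np.float64(-28.1), 'ctr', np.float64(-0.14))]
lid3 blue [(np.float64(46.9), np.float64(-48.5), 'ctr', np.float64(-0.82)), (np.float64(27.6), np.float64(-27.7), 'ctr', np.float64(-0.06))]
```

```bash
python3 - <<'E'
from prof import *
for c in(None,0): print("lid4 in stack",prof("top",0,(630.3,18.5,80.5),.07,.056,.072,np.linspace(-.02,.02,9),np.linspace(-.02,.02,9),c))
im=cv2.imread("pics/top2.png").astype(np.float32)[...,0]
for k,p,L,z in((0,(630.3,18.5,80.5),.07,.072),(2,(630.5,17,81.3),.1,.054)):
    im=cv2.imread(f"pics/top{k}.png").astype(np.float32)[...,0]
    a=np.radians(p[2]);u=np.array([np.cos(a),np.sin(a)]);v=np.array([-u[1],u[0]])
    for sg in(1,-1):
        s=sg*(L/2+np.arange(-.01,.0101,.001)); acc=0
        for o in np.linspace(-.02,.02,21):
            q=proj("top",np.c_[np.array(p[:2])/1e3+v*o+np.outer(s,u),np.full(len(s),z)]).astype(np.float32); acc=acc+cv2.remap(im,q[:,0],q[:,1],cv2.INTER_CUBIC)[:,0]/21
        print(k,sg,acc.round().astype(int))
E
python3 go.py .6104 -.2317 .065 -94.5
```

```text
lid4 in stack [(np.float64(33.6), np.float64(-31.8), 'ctr', np.float64(0.89)), (np.float64(28.4), np.float64(-27.3), 'ctr', np.float64(0.54))]
lid4 in stack [(np.float64(33.6), np.float64(-31.8), 'ctr', np.float64(0.9)), (np.float64(28.1), np.float64(-26.9), 'ctr', np.float64(0.64))]
0 1 [147 147 147 147 147 147 147 143 136 127 120 121 130 143 151 152 151 149
 145 139 132]
0 -1 [150 150 151 151 152 151 147 138 130 128 134 142 148 152 153 153 153 153
 153 153 153]
2 1 [151 151 152 152 151 148 143 136 131 130 135 143 148 149 148 146 142 137
 132 131 137]
2 -1 [153 153 153 154 154 154 154 152 146 139 134 135 140 145 150 152 152 152
 152 152 152]
12.8 [ 0.4467 -0.1806  0.1515] [ 1.7999e+02  3.0000e-02 -9.4460e+01] 0.0876 [1.  0.3 0.7]
units [ 1.53 -6.69  3.46] [0.   0.01 0.01]
```

Request:
{"method": "play_rows", "body": {
  "motion": [
    {"x": 0.2,"y": -0.965,"z": 0,"rx": 0,"ry": 0,"rz": 0},
    {"x": 0.2,"y": -0.965,"z": 0,"rx": 0,"ry": 0,"rz": 0},
    {"x": 0.2,"y": -0.965,"z": 0,"rx": 0,"ry": 0,"rz": 0},
    {"x": 0.2,"y": -0.965,"z": 0,"rx": 0,"ry": 0,"rz": 0},
    {"x": 0.2,"y": -0.965,"z": 0,"rx": 0,"ry": 0,"rz": 0},
    {"x": 0.2,"y": -0.965,"z": 0,"rx": 0,"ry": 0,"rz": 0},
    {"x": 0.2,"y": -0.96,"z": 0,"rx": 0,"ry": 0,"rz": 0},
    {"x": 0,"y": 0,"z": 0.9,"rx": 0,"ry": 0,"rz": 0},
    {"x": 0,"y": 0,"z": 0.9,"rx": 0,"ry": 0,"rz": 0},
    {"x": 0,"y": 0,"z": 0.9,"rx": 0,"ry": 0,"rz": 0},
    {"x": 0,"y": 0,"z": 0.7,"rx": 0,"ry": 0,"rz": 0},
    {"x": 0,"y": 0,"z": 0,"rx": 0,"ry": 0,"rz": 0},
    {"x": 0,"y": 0,"z": 0,"rx": 0,"ry": 0,"rz": 0}
  ]
}}

```text
clock: 14.42
tool_pos: [0.615, -0.2292, 0.067]
orientation: [-179.9, -0.0, -94.4]
force: [-0.1, -0.6, 1.1]
opening: 0.0873
gripper_force: 0.0
```

Request:
{"method": "play_rows", "body": {
  "motion": [
    {"x": 0,"y": 0,"z": 0,"rx": 0,"ry": 0,"rz": 0},
    {"x": 0,"y": 0,"z": 0,"rx": 0,"ry": 0,"rz": 0},
    {"x": 0,"y": 0,"z": 0,"rx": 0,"ry": 0,"rz": 0},
    {"x": 0,"y": 0,"z": 0,"rx": 0,"ry": 0,"rz": 0},
    {"x": 0,"y": 0,"z": 0,"rx": 0,"ry": 0,"rz": 0},
    {"x": 0,"y": 0,"z": -0.3,"rx": 0,"ry": 0,"rz": 0},
    {"x": 0,"y": 0,"z": 0,"rx": 0,"ry": 0,"rz": 0},
    {"x": 0,"y": 0,"z": 0,"rx": 0,"ry": 0,"rz": 0}
  ],
  "fingers": -1
}}

```text
clock: 15.42
tool_pos: [0.6143, -0.229, 0.0738]
orientation: [-180.0, 0.0, -94.5]
force: [-1.0, -0.4, -1.1]
opening: 0.0558
gripper_force: 30.0
```

```bash
python3 go.py .6104 -.2317 .065 -94.5
```

```text
15.43 [ 0.6143 -0.229   0.0738] [-1.7999e+02  1.0000e-02 -9.4460e+01] 0.0558 [-1.  -0.4 -1.1]
units [0.12 0.15 0.35] [-0.    0.    0.01]
```

Request:
{"method": "play_rows", "body": {
  "motion": [
    {"x": 0.12,"y": 0.15,"z": 0,"rx": 0,"ry": 0,"rz": 0},
    {"x": 0,"y": 0,"z": 0,"rx": 0,"ry": 0,"rz": 0},
    {"x": 0,"y": 0,"z": 0.2,"rx": 0,"ry": 0,"rz": 0},
    {"x": 0,"y": 0,"z": 0.09,"rx": 0,"ry": 0,"rz": 0},
    {"x": 0,"y": 0,"z": 0,"rx": 0,"ry": 0,"rz": 0},
    {"x": 0,"y": 0,"z": 0,"rx": 0,"ry": 0,"rz": 0}
  ]
}}

```text
clock: 16.18
tool_pos: [0.6102, -0.2317, 0.0665]
orientation: [180.0, -0.0, -94.4]
force: [-1.3, 0.2, 1.1]
opening: 0.0556
gripper_force: 30.0
```

Request:
{"method": "play_rows", "body": {
  "motion": [
    {"x": 0,"y": 0,"z": 0,"rx": 0,"ry": 0,"rz": 0},
    {"x": 0,"y": 0,"z": 0,"rx": 0,"ry": 0,"rz": 0},
    {"x": 0,"y": 0,"z": 0,"rx": 0,"ry": 0,"rz": 0},
    {"x": 0,"y": 0,"z": 0,"rx": 0,"ry": 0,"rz": 0},
    {"x": 0,"y": 0,"z": -0.8,"rx": 0,"ry": 0,"rz": 0},
    {"x": 0,"y": 0,"z": -0.9,"rx": 0,"ry": 0,"rz": 0},
    {"x": 0,"y": 0,"z": -0.8,"rx": 0,"ry": 0,"rz": 0},
    {"x": -0.99,"y": 0,"z": 0,"rx": 0,"ry": 0,"rz": 0},
    {"x": -0.99,"y": 0,"z": 0,"rx": 0,"ry": 0,"rz": 0},
    {"x": -0.99,"y": 0,"z": 0,"rx": 0,"ry": 0,"rz": 0},
    {"x": -0.99,"y": 0,"z": 0,"rx": 0,"ry": 0,"rz": 0},
    {"x": -0.99,"y": 0,"z": 0,"rx": 0,"ry": 0,"rz": 0},
    {"x": -0.99,"y": 0,"z": 0,"rx": 0,"ry": 0,"rz": 0},
    {"x": -0.99,"y": 0,"z": 0,"rx": 0,"ry": 0,"rz": 0},
    {"x": -0.99,"y": 0,"z": 0,"rx": 0,"ry": 0,"rz": 0},
    {"x": -0.99,"y": 0,"z": 0,"rx": 0,"ry": 0,"rz": 0},
    {"x": -0.99,"y": 0,"z": 0,"rx": 0,"ry": 0,"rz": 0.9},
    {"x": 0,"y": 0,"z": 0,"rx": 0,"ry": 0,"rz": 0.17},
    {"x": 0,"y": 0,"z": 0,"rx": 0,"ry": 0,"rz": 0}
  ],
  "fingers": 1
}}

```text
clock: 18.55
tool_pos: [0.6294, 0.0148, 0.129]
orientation: [180.0, -0.0, -98.7]
force: [0.3, 0.4, -0.6]
opening: 0.0875
gripper_force: 0.0
```

```bash
python3 go.py .631 .0162 .039 -98.7; python3 - <<'E'
from prof import *
for n in("top","side"): cv2.imwrite(f"pics/{n}3.png",cams.snapshot(n))
print("lid4",prof("top",3,(610,-228.7,85.5),.07,.056,.078,np.linspace(-.02,.02,9),np.linspace(-.02,.02,9)))
E
```

```text
18.55 [0.6294 0.0148 0.129 ] [ 1.7999e+02 -1.0000e-02 -9.8690e+01] 0.0875 [ 0.3  0.4 -0.6]
units [-0.07 -0.06  3.6 ] [ 0. -0.  0.]
lid4 [(np.float64(34.9), np.float64(-34.3), 'ctr', np.float64(0.32)), (np.float64(28.6), np.float64(-27.5), 'ctr', np.float64(0.54))]
```

Lid 4 is now centred to under 0.5 mm. Next is the third lid.

Request:
{"method": "play_rows", "body": {
  "motion": [
    {"x": -0.07,"y": -0.06,"z": 0.9,"rx": 0,"ry": 0,"rz": 0},
    {"x": 0,"y": 0,"z": 0.9,"rx": 0,"ry": 0,"rz": 0},
    {"x": 0,"y": 0,"z": 0.9,"rx": 0,"ry": 0,"rz": 0},
    {"x": 0,"y": 0,"z": 0.6,"rx": 0,"ry": 0,"rz": 0},
    {"x": 0,"y": 0,"z": 0.3,"rx": 0,"ry": 0,"rz": 0},
    {"x": 0,"y": 0,"z": 0,"rx": 0,"ry": 0,"rz": 0},
    {"x": 0,"y": 0,"z": 0,"rx": 0,"ry": 0,"rz": 0}
  ]
}}

```text
clock: 19.52
tool_pos: [0.6319, 0.0166, 0.0399]
orientation: [-179.9, 0.0, -98.7]
force: [0.1, 0.3, 0.4]
opening: 0.0873
gripper_force: 0.0
```

Request:
{"method": "play_rows", "body": {
  "motion": [
    {"x": 0,"y": 0,"z": 0,"rx": 0,"ry": 0,"rz": 0},
    {"x": 0,"y": 0,"z": 0,"rx": 0,"ry": 0,"rz": 0},
    {"x": 0,"y": 0,"z": 0,"rx": 0,"ry": 0,"rz": 0},
    {"x": 0,"y": 0,"z": 0,"rx": 0,"ry": 0,"rz": 0},
    {"x": 0,"y": 0,"z": 0,"rx": 0,"ry": 0,"rz": 0},
    {"x": 0,"y": 0,"z": 0,"rx": 0,"ry": 0,"rz": 0}
  ],
  "fingers": -1
}}

```text
clock: 20.27
tool_pos: [0.6313, 0.0166, 0.0391]
orientation: [-180.0, 0.0, -98.7]
force: [-0.4, 1.0, 1.7]
opening: 0.0557
gripper_force: 30.0
```

```bash
python3 go.py .6261 .3097 .15 -87.6
```

```text
20.27 [0.6313 0.0166 0.0391] [-180.      0.    -98.73] 0.0557 [-0.4  1.   1.7]
units [-11.56   1.99  -4.43] [-0.    0.   -2.78]
```

Request:
{"method": "play_rows", "body": {
  "motion": [
    {"x": 0,"y": 0,"z": -0.6,"rx": 0,"ry": 0,"rz": 0},
    {"x": 0,"y": 0,"z": -0.95,"rx": 0,"ry": 0,"rz": 0},
    {"x": 0,"y": 0,"z": -0.95,"rx": 0,"ry": 0,"rz": 0},
    {"x": 0,"y": 0,"z": -0.95,"rx": 0,"ry": 0,"rz": 0},
    {"x": -0.963,"y": 0.166,"z": -0.5,"rx": 0,"ry": 0,"rz": 0},
    {"x": -0.963,"y": 0.166,"z": -0.4,"rx": 0,"ry": 0,"rz": 0},
    {"x": -0.963,"y": 0.166,"z": 0,"rx": 0,"ry": 0,"rz": 0},
    {"x": -0.963,"y": 0.166,"z": 0,"rx": 0,"ry": 0,"rz": 0},
    {"x": -0.963,"y": 0.166,"z": 0,"rx": 0,"ry": 0,"rz": 0},
    {"x": -0.963,"y": 0.166,"z": 0,"rx": 0,"ry": 0,"rz": 0},
    {"x": -0.963,"y": 0.166,"z": 0,"rx": 0,"ry": 0,"rz": 0},
    {"x": -0.963,"y": 0.166,"z": 0,"rx": 0,"ry": 0,"rz": 0},
    {"x": -0.963,"y": 0.166,"z": 0,"rx": 0,"ry": 0,"rz": 0},
    {"x": -0.963,"y": 0.166,"z": 0,"rx": 0,"ry": 0,"rz": 0},
    {"x": -0.963,"y": 0.166,"z": 0,"rx": 0,"ry": 0,"rz": 0},
    {"x": -0.963,"y": 0.166,"z": 0,"rx": 0,"ry": 0,"rz": 0},
    {"x": 0,"y": 0,"z": 0,"rx": 0,"ry": 0,"rz": -0.9},
    {"x": 0,"y": 0,"z": 0,"rx": 0,"ry": 0,"rz": -0.98},
    {"x": 0,"y": 0,"z": 0,"rx": 0,"ry": 0,"rz": -0.9},
    {"x": 0,"y": 0,"z": 0,"rx": 0,"ry": 0,"rz": 0}
  ]
}}

```text
clock: 22.78
tool_pos: [0.626, 0.3104, 0.1478]
orientation: [180.0, 0.0, -87.6]
force: [-0.9, -0.1, -0.7]
opening: 0.0562
gripper_force: 30.0
```

```bash
python3 go.py .6261 .3100 .064 -87.6
```

```text
22.77 [0.626  0.3104 0.1478] [180.     0.   -87.64] 0.0562 [-0.9 -0.1 -0.7]
units [ 0.01 -0.    3.35] [ 0.    0.   -0.01]
```

Request:
{"method": "play_rows", "body": {
  "motion": [
    {"x": 0,"y": 0,"z": 0.9,"rx": 0,"ry": 0,"rz": 0},
    {"x": 0,"y": 0,"z": 0.9,"rx": 0,"ry": 0,"rz": 0},
    {"x": 0,"y": 0,"z": 0.8,"rx": 0,"ry": 0,"rz": 0},
    {"x": 0,"y": 0,"z": 0.4,"rx": 0,"ry": 0,"rz": 0},
    {"x": 0,"y": 0,"z": 0.2,"rx": 0,"ry": 0,"rz": 0},
    {"x": 0,"y": 0,"z": 0.13,"rx": 0,"ry": 0,"rz": 0},
    {"x": 0,"y": 0,"z": 0,"rx": 0,"ry": 0,"rz": 0},
    {"x": 0,"y": 0,"z": 0,"rx": 0,"ry": 0,"rz": 0}
  ]
}}

```text
clock: 23.78
tool_pos: [0.6262, 0.3098, 0.0652]
orientation: [-180.0, 0.0, -87.6]
force: [0.1, -0.1, -0.7]
opening: 0.0558
gripper_force: 30.0
```

Request:
{"method": "play_rows", "body": {
  "motion": [
    {"x": 0,"y": 0,"z": 0.07,"rx": 0,"ry": 0,"rz": 0},
    {"x": 0,"y": 0,"z": 0,"rx": 0,"ry": 0,"rz": 0},
    {"x": 0,"y": 0,"z": 0,"rx": 0,"ry": 0,"rz": 0}
  ]
}}

```text
clock: 24.15
tool_pos: [0.6262, 0.3098, 0.0632]
orientation: [-180.0, 0.0, -87.6]
force: [-0.7, 0.1, 3.0]
opening: 0.0558
gripper_force: 30.0
```

Request:
{"method": "play_rows", "body": {
  "motion": [
    {"x": 0,"y": 0,"z": 0,"rx": 0,"ry": 0,"rz": 0},
    {"x": 0,"y": 0,"z": 0,"rx": 0,"ry": 0,"rz": 0},
    {"x": 0,"y": 0,"z": 0,"rx": 0,"ry": 0,"rz": 0},
    {"x": 0,"y": 0,"z": 0,"rx": 0,"ry": 0,"rz": 0},
    {"x": 0,"y": 0,"z": -0.8,"rx": 0,"ry": 0,"rz": 0},
    {"x": 0,"y": 0,"z": -0.9,"rx": 0,"ry": 0,"rz": 0},
    {"x": 0,"y": 0,"z": -0.9,"rx": 0,"ry": 0,"rz": 0},
    {"x": 0.76,"y": 0.91,"z": -0.5,"rx": 0,"ry": 0,"rz": 0},
    {"x": 0.76,"y": 0.91,"z": 0,"rx": 0,"ry": 0,"rz": 0},
    {"x": 0.76,"y": 0.91,"z": 0,"rx": 0,"ry": 0,"rz": 0},
    {"x": 0.76,"y": 0.91,"z": 0,"rx": 0,"ry": 0,"rz": 0},
    {"x": 0.76,"y": 0.91,"z": 0,"rx": 0,"ry": 0,"rz": 0},
    {"x": 0.76,"y": 0.91,"z": 0,"rx": 0,"ry": 0,"rz": 0},
    {"x": 0.76,"y": 0.91,"z": 0,"rx": 0,"ry": 0,"rz": 0}
  ],
  "fingers": 1
}}

```text
clock: 25.9
tool_pos: [0.4716, 0.1695, 0.1404]
orientation: [-180.0, 0.0, -87.6]
force: [-0.5, 0.3, 0.1]
opening: 0.0877
gripper_force: 0.0
```

```bash
cat >> prof.py <<'E'
def ends(k,p,L,z):
    im=cv2.imread(f"pics/top{k}.png").astype(np.float32)[...,0]
    a=np.radians(p[2]);u=np.array([np.cos(a),np.sin(a)]);v=np.array([-u[1],u[0]])
    for sg in(1,-1):
        s=sg*(L/2+np.arange(-.01,.0101,.001)); acc=0
        for o in np.linspace(-.02,.02,21):
            q=proj("top",np.c_[np.array(p[:2])/1e3+v*o+np.outer(s,u),np.full(len(s),z)]).astype(np.float32); acc=acc+cv2.remap(im,q[:,0],q[:,1],cv2.INTER_CUBIC)[:,0]/21
        print(sg,acc.round().astype(int))
E
python3 - <<'E'
from prof import *
import fl
for n in("top","side"): cv2.imwrite(f"pics/{n}4.png",cams.snapshot(n))
print("lid3",prof("top",4,(625.5,309.7,92.4),.1,.056,.078,np.linspace(-.02,.02,9),np.linspace(-.04,.04,9)))
fl.run(4,[("lid3",.1,.056,.06,.078,(625.5,309.7,92.4)),("lid2",.13,.056,.018,.036,(631,15,81))])
ends(4,(630.5,15,81),.13,.036)
print("lid2",prof("top",4,(630.5,15,81),.13,.056,.036,np.linspace(-.02,.02,9),np.linspace(-.05,.05,9)))
s=cv2.imread("pics/side4.png");t=cv2.imread("pics/top4.png")
cv2.imwrite("pics/f.png",np.vstack([cv2.resize(t[160:260,100:310],(798,380),interpolation=2),np.hstack([cv2.resize(s[140:240,180:320],(280,200),interpolation=2),np.zeros((200,518,3),np.uint8)])]))
E
python3 go.py .6305 .015 .15 -99
```

```text
lid3 [(np.float64(48.7), np.float64(-50.3), 'ctr', np.float64(-0.81)), (np.float64(28.3), np.float64(-28.2), 'ctr', np.float64(0.06))]
lid3 [(array([625.3, 309.5,  91.6]), -248), (array([625.2, 309.2,  91.1]), -494)]
lid2 [(array([630.5,  27.7,  80.6]), -197), (array([628.4,  10.9,  79.3]), -407)]
1 [147 147 148 147 144 139 134 131 134 143 153 158 159 159 158 158 158 159
 160 160 156]
-1 [153 153 153 153 153 153 154 154 152 148 141 136 136 141 147 151 154 155
 156 156 154]
lid2 [(np.float64(60.2), np.float64(-64.6), 'ctr', np.float64(-2.2)), (np.float64(29.5), np.float64(-26.8), 'ctr', np.float64(1.36))]
26.0 [0.4703 0.1684 0.1406] [ 1.7996e+02  1.0000e-02 -8.7660e+01] 0.0874 [0.6 0.6 0.9]
units [ 6.39 -6.15 -0.38] [0.01 0.   2.83]
```

View pics/f.png

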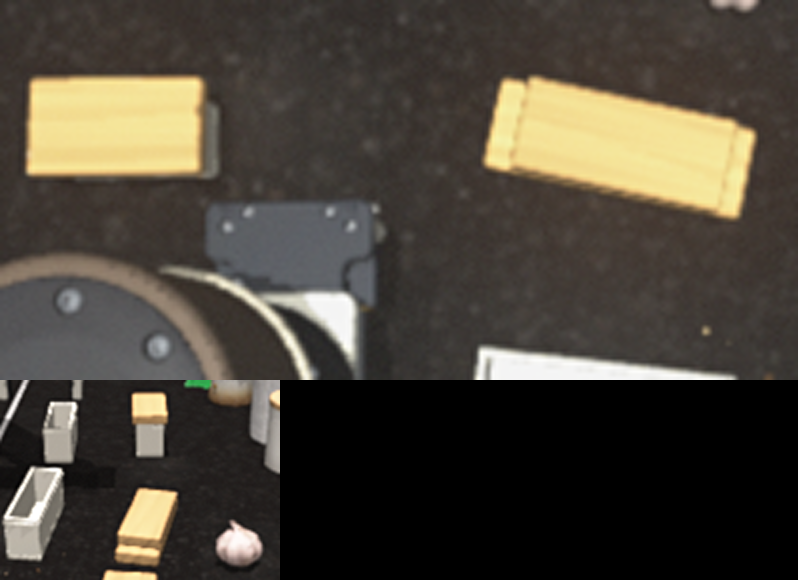

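Lid 3 sits centred on its box, to about 0.5 mm. Lid 2 is fully exposed, so I'll refine its angle.

```bash
python3 - <<'E'
from prof import *
for a in(79.3,80.3):
  print(a,[prof("top",4,(629,12.8,a),.13,.056,.036,np.linspace(-.02,.02,9),[o])[1] for o in(-.045,-.02,.02,.045)])
ends(4,(629,12.8,79.6),.13,.036)
E
python3 go.py .6295 .0128 .10 -100.6
```

```text
79.3 [(np.float64(28.3), np.float64(-27.3), 'ctr', np.float64(0.49)), (np.float64(28.4), np.float64(-28.0), 'ctr', np.float64(0.19)), (np.float64(28.1), np.float64(-27.3), 'ctr', np.float64(0.43)), (np.float64(28.1), np.float64(-28.2), 'ctr', np.float64(-0.05))]
80.3 [(np.float64(28.9), np.float64(-26.1), 'ctr', np.float64(1.41)), (np.float64(28.6), np.float64(-27.6), 'ctr', np.float64(0.48)), (np.float64(27.6), np.float64(-27.6), 'ctr', np.float64(0.02)), (np.float64(27.4), np.float64(-28.9), 'ctr', np.float64(-0.75))]
1 [148 147 147 147 148 148 146 141 135 131 131 139 149 158 160 159 158 158
 158 159 160]
-1 [153 153 154 154 154 154 151 145 139 136 139 145 151 155 157 158 159 159
 155 143 123]
26.0 [0.4703 0.1684 0.1406] [ 1.7996e+02  1.0000e-02 -8.7660e+01] 0.0874 [0.6 0.6 0.9]
units [ 6.48 -6.11  1.62] [0.01 0.   3.23]
```

Request:
{"method": "play_rows", "body": {
  "motion": [
    {"x": 0.925,"y": -0.873,"z": 0,"rx": 0,"ry": 0,"rz": 0},
    {"x": 0.925,"y": -0.873,"z": 0,"rx": 0,"ry": 0,"rz": 0},
    {"x": 0.925,"y": -0.873,"z": 0,"rx": 0,"ry": 0,"rz": 0},
    {"x": 0.925,"y": -0.873,"z": 0,"rx": 0,"ry": 0,"rz": 0},
    {"x": 0.925,"y": -0.873,"z": 0,"rx": 0,"ry": 0,"rz": 0},
    {"x": 0.925,"y": -0.873,"z": 0,"rx": 0,"ry": 0,"rz": 0},
    {"x": 0.925,"y": -0.873,"z": 0,"rx": 0,"ry": 0,"rz": 0},
    {"x": 0,"y": 0,"z": 0.4,"rx": 0,"ry": 0,"rz": 0.8},
    {"x": 0,"y": 0,"z": 0.4,"rx": 0,"ry": 0,"rz": 0.9},
    {"x": 0,"y": 0,"z": 0.4,"rx": 0,"ry": 0,"rz": 0.9},
    {"x": 0,"y": 0,"z": 0.4,"rx": 0,"ry": 0,"rz": 0.7},
    {"x": 0,"y": 0,"z": 0,"rx": 0,"ry": 0,"rz": 0},
    {"x": 0,"y": 0,"z": 0,"rx": 0,"ry": 0,"rz": 0}
  ]
}}

```text
clock: 27.62
tool_pos: [0.6322, 0.0149, 0.1006]
orientation: [-180.0, 0.0, -100.7]
force: [0.2, -0.7, 0.2]
opening: 0.0874
gripper_force: 0.0
```

```bash
python3 go.py .6292 .0130 .021 -100.9
```

```text
27.62 [0.6322 0.0149 0.1006] [-179.98    0.   -100.74] 0.0874 [ 0.2 -0.7  0.2]
units [0.1  0.11 3.19] [-0.01  0.    0.04]
```

Request:
{"method": "play_rows", "body": {
  "motion": [
    {"x": 0.1,"y": 0.11,"z": 0.8,"rx": 0,"ry": 0,"rz": 0.04},
    {"x": 0,"y": 0,"z": 0.9,"rx": 0,"ry": 0,"rz": 0},
    {"x": 0,"y": 0,"z": 0.8,"rx": 0,"ry": 0,"rz": 0},
    {"x": 0,"y": 0,"z": 0.4,"rx": 0,"ry": 0,"rz": 0},
    {"x": 0,"y": 0,"z": 0.28,"rx": 0,"ry": 0,"rz": 0},
    {"x": 0,"y": 0,"z": 0,"rx": 0,"ry": 0,"rz": 0},
    {"x": 0,"y": 0,"z": 0,"rx": 0,"ry": 0,"rz": 0}
  ]
}}

```text
clock: 28.5
tool_pos: [0.6291, 0.013, 0.0215]
orientation: [-179.9, 0.0, -101.0]
force: [0.2, -0.2, -0.1]
opening: 0.0874
gripper_force: 0.0
```

Request:
{"method": "play_rows", "body": {
  "motion": [
    {"x": 0,"y": 0,"z": 0,"rx": 0,"ry": 0,"rz": 0},
    {"x": 0,"y": 0,"z": 0,"rx": 0,"ry": 0,"rz": 0},
    {"x": 0,"y": 0,"z": 0,"rx": 0,"ry": 0,"rz": 0},
    {"x": 0,"y": 0,"z": 0,"rx": 0,"ry": 0,"rz": 0},
    {"x": 0,"y": 0,"z": 0,"rx": 0,"ry": 0,"rz": 0},
    {"x": 0,"y": 0,"z": 0,"rx": 0,"ry": 0,"rz": 0}
  ],
  "fingers": -1
}}

```text
clock: 29.25
tool_pos: [0.6286, 0.0128, 0.0209]
orientation: [-180.0, 0.0, -101.0]
force: [-1.1, 0.5, 1.8]
opening: 0.056
gripper_force: 30.0
```

```bash
python3 go.py .4767 .2994 .14 -88.6
```

```text
29.25 [0.6286 0.0128 0.0209] [-180.      0.   -100.97] 0.056 [-1.1  0.5  1.8]
units [-10.1    8.15  -4.76] [-0.    0.   -3.09]
```

Request:
{"method": "play_rows", "body": {
  "motion": [
    {"x": 0,"y": 0,"z": -0.6,"rx": 0,"ry": 0,"rz": 0},
    {"x": 0,"y": 0,"z": -0.95,"rx": 0,"ry": 0,"rz": 0},
    {"x": 0,"y": 0,"z": -0.95,"rx": 0,"ry": 0,"rz": 0},
    {"x": 0,"y": 0,"z": -0.95,"rx": 0,"ry": 0,"rz": 0},
    {"x": 0,"y": 0,"z": -0.95,"rx": 0,"ry": 0,"rz": 0},
    {"x": -0.918,"y": 0.741,"z": -0.36,"rx": 0,"ry": 0,"rz": 0},
    {"x": -0.918,"y": 0.741,"z": 0,"rx": 0,"ry": 0,"rz": 0},
    {"x": -0.918,"y": 0.741,"z": 0,"rx": 0,"ry": 0,"rz": 0},
    {"x": -0.918,"y": 0.741,"z": 0,"rx": 0,"ry": 0,"rz": 0},
    {"x": -0.918,"y": 0.741,"z": 0,"rx": 0,"ry": 0,"rz": 0},
    {"x": -0.918,"y": 0.741,"z": 0,"rx": 0,"ry": 0,"rz": 0},
    {"x": -0.918,"y": 0.741,"z": 0,"rx": 0,"ry": 0,"rz": 0},
    {"x": -0.918,"y": 0.741,"z": 0,"rx": 0,"ry": 0,"rz": 0},
    {"x": -0.918,"y": 0.741,"z": 0,"rx": 0,"ry": 0,"rz": 0},
    {"x": -0.918,"y": 0.741,"z": 0,"rx": 0,"ry": 0,"rz": 0},
    {"x": -0.918,"y": 0.741,"z": 0,"rx": 0,"ry": 0,"rz": 0},
    {"x": 0,"y": 0,"z": 0,"rx": 0,"ry": 0,"rz": -0.8},
    {"x": 0,"y": 0,"z": 0,"rx": 0,"ry": 0,"rz": -0.8},
    {"x": 0,"y": 0,"z": 0,"rx": 0,"ry": 0,"rz": -0.8},
    {"x": 0,"y": 0,"z": 0,"rx": 0,"ry": 0,"rz": -0.69}
  ]
}}

```text
clock: 31.75
tool_pos: [0.4766, 0.2995, 0.1408]
orientation: [-180.0, 0.0, -88.5]
force: [0.0, 0.7, -1.1]
opening: 0.0558
gripper_force: 30.0
```

Request:
{"method": "play_rows", "body": {
  "motion": [
    {"x": 0,"y": 0,"z": 0,"rx": 0,"ry": 0,"rz": 0},
    {"x": 0,"y": 0,"z": 0,"rx": 0,"ry": 0,"rz": 0}
  ]
}}

```text
clock: 32.0
tool_pos: [0.4766, 0.2995, 0.1403]
orientation: [-180.0, 0.0, -88.7]
force: [-0.3, -0.1, -0.9]
opening: 0.0561
gripper_force: 30.0
```

```bash
python3 go.py .4767 .2994 .0635 -88.6
```

```text
32.0 [0.4766 0.2995 0.1403] [-1.7998e+02  2.0000e-02 -8.8670e+01] 0.0561 [-0.3 -0.1 -0.9]
units [ 0.01 -0.    3.07] [-0.01  0.01 -0.02]
```

Request:
{"method": "play_rows", "body": {
  "motion": [
    {"x": 0,"y": 0,"z": 0.8,"rx": 0,"ry": 0,"rz": 0},
    {"x": 0,"y": 0,"z": 0.8,"rx": 0,"ry": 0,"rz": 0},
    {"x": 0,"y": 0,"z": 0.7,"rx": 0,"ry": 0,"rz": 0},
    {"x": 0,"y": 0,"z": 0.4,"rx": 0,"ry": 0,"rz": 0},
    {"x": 0,"y": 0,"z": 0.25,"rx": 0,"ry": 0,"rz": 0},
    {"x": 0,"y": 0,"z": 0.1,"rx": 0,"ry": 0,"rz": 0},
    {"x": 0,"y": 0,"z": 0,"rx": 0,"ry": 0,"rz": 0},
    {"x": 0,"y": 0,"z": 0,"rx": 0,"ry": 0,"rz": 0}
  ]
}}

```text
clock: 33.0
tool_pos: [0.4768, 0.2997, 0.0641]
orientation: [-180.0, 0.0, -88.6]
force: [0.8, 0.5, -0.0]
opening: 0.0553
gripper_force: 30.0
```

Request:
{"method": "play_rows", "body": {
  "motion": [
    {"x": 0,"y": 0,"z": 0.05,"rx": 0,"ry": 0,"rz": 0},
    {"x": 0,"y": 0,"z": 0,"rx": 0,"ry": 0,"rz": 0},
    {"x": 0,"y": 0,"z": 0,"rx": 0,"ry": 0,"rz": 0}
  ]
}}

```text
clock: 33.38
tool_pos: [0.4768, 0.2997, 0.0629]
orientation: [-180.0, 0.0, -88.6]
force: [-1.5, -0.6, 5.4]
opening: 0.0559
gripper_force: 30.0
```

Request:
{"method": "play_rows", "body": {
  "motion": [
    {"x": 0,"y": 0,"z": 0,"rx": 0,"ry": 0,"rz": 0},
    {"x": 0,"y": 0,"z": 0,"rx": 0,"ry": 0,"rz": 0},
    {"x": 0,"y": 0,"z": 0,"rx": 0,"ry": 0,"rz": 0},
    {"x": 0,"y": 0,"z": 0,"rx": 0,"ry": 0,"rz": 0},
    {"x": 0,"y": 0,"z": -0.8,"rx": 0,"ry": 0,"rz": 0},
    {"x": 0,"y": 0,"z": -0.9,"rx": 0,"ry": 0,"rz": 0},
    {"x": 0,"y": 0,"z": -0.9,"rx": 0,"ry": 0,"rz": 0},
    {"x": 0,"y": 0,"z": -0.3,"rx": 0,"ry": 0,"rz": 0},
    {"x": 0,"y": 0,"z": 0,"rx": 0,"ry": 0,"rz": 0}
  ],
  "fingers": 1
}}

```text
clock: 34.5
tool_pos: [0.4766, 0.2995, 0.1348]
orientation: [-180.0, 0.0, -88.6]
force: [0.2, 1.1, 0.4]
opening: 0.0873
gripper_force: 0.0
```

```bash
python3 - <<'E'
from prof import *
import fl
for n in("top","side"): cv2.imwrite(f"pics/{n}5.png",cams.snapshot(n))
fl.run(5,[("lid1",.16,.056,0,.018,(629,10,79.5))])
for a in(78.5,79.5,80.5):
  print(a,[prof("top",5,(629,12,a),.16,.056,.018,np.linspace(-.02,.02,9),o) for o in([-.06,-.05,-.04],[.04,.05,.06])])
cv2.imwrite("pics/g.png",cv2.resize(cv2.imread("pics/top5.png")[150:300,90:310],(792,540),interpolation=2))
E
python3 go.py .629 .013 .14 -100.5
```

```text
lid1 [(array([628.4,  15.1,  79.6]), -249), (array([628.6,  14.5,  79.9]), -495)]
78.5 [[(np.float64(83.4), np.float64(-76.5), 'ctr', np.float64(3.45)), (np.float64(28.8), np.float64(-27.3), 'ctr', np.float64(0.73))], [(np.float64(83.4), np.float64(-76.5), 'ctr', np.float64(3.45)), (np.float64(30.8), np.float64(-25.9), 'ctr', np.float64(2.45))]]
79.5 [[(np.float64(83.2), np.float64(-76.6), 'ctr', np.float64(3.3)), (np.float64(29.5), np.float64(-26.5), 'ctr', np.float64(1.49))], [(np.float64(83.2), np.float64(-76.6), 'ctr', np.float64(3.3)), (np.float64(29.7), np.float64(-26.5), 'ctr', np.float64(1.62))]]
80.5 [[(np.float64(83.3), np.float64(-76.7), 'ctr', np.float64(3.28)), (np.float64(30.1), np.float64(-25.8), 'ctr', np.float64(2.14))], [(np.float64(83.3), np.float64(-76.7), 'ctr', np.float64(3.28)), (np.float64(28.8), np.float64(-27.4), 'ctr', np.float64(0.7))]]
34.6 [0.4762 0.2991 0.1339] [ 1.7994e+02 -5.0000e-02 -8.8630e+01] 0.0879 [ 0.4  0.1 -0.9]
units [11.59 -5.84 -0.24] [ 0.01 -0.01  2.97]
```

View pics/g.png

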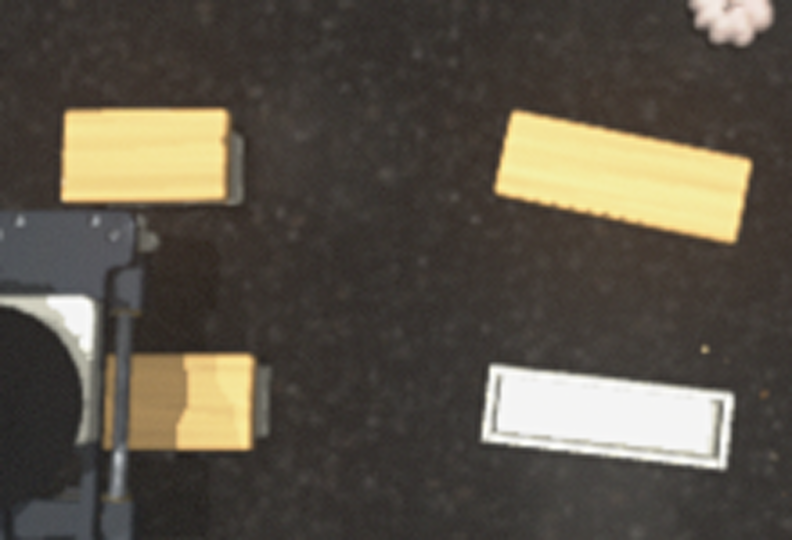

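The bottom lid is alone and clear. Lid 3 sits squarely on its box, and lid 2 looks well placed though partly hidden. Going to the bottom lid.

Request:
{"method": "play_rows", "body": {
  "motion": [
    {"x": 0.958,"y": -0.486,"z": 0,"rx": 0,"ry": 0,"rz": 0},
    {"x": 0.958,"y": -0.486,"z": 0,"rx": 0,"ry": 0,"rz": 0},
    {"x": 0.958,"y": -0.486,"z": 0,"rx": 0,"ry": 0,"rz": 0},
    {"x": 0.958,"y": -0.486,"z": 0,"rx": 0,"ry": 0,"rz": 0},
    {"x": 0.958,"y": -0.486,"z": 0,"rx": 0,"ry": 0,"rz": 0},
    {"x": 0.958,"y": -0.486,"z": 0,"rx": 0,"ry": 0,"rz": 0},
    {"x": 0.958,"y": -0.486,"z": 0,"rx": 0,"ry": 0,"rz": 0},
    {"x": 0.958,"y": -0.486,"z": 0,"rx": 0,"ry": 0,"rz": 0},
    {"x": 0.958,"y": -0.486,"z": 0,"rx": 0,"ry": 0,"rz": 0},
    {"x": 0.958,"y": -0.486,"z": 0,"rx": 0,"ry": 0,"rz": 0},
    {"x": 0.958,"y": -0.486,"z": 0,"rx": 0,"ry": 0,"rz": 0},
    {"x": 0.958,"y": -0.486,"z": 0,"rx": 0,"ry": 0,"rz": 0},
    {"x": 0,"y": 0,"z": 0.5,"rx": 0,"ry": 0,"rz": 0.75},
    {"x": 0,"y": 0,"z": 0.5,"rx": 0,"ry": 0,"rz": 0.75},
    {"x": 0,"y": 0,"z": 0.5,"rx": 0,"ry": 0,"rz": 0.75},
    {"x": 0,"y": 0,"z": 0.5,"rx": 0,"ry": 0,"rz": 0.7},
    {"x": 0,"y": 0,"z": 0,"rx": 0,"ry": 0,"rz": 0},
    {"x": 0,"y": 0,"z": 0,"rx": 0,"ry": 0,"rz": 0}
  ]
}}

```text
clock: 36.85
tool_pos: [0.6293, 0.0156, 0.0846]
orientation: [180.0, -0.0, -100.3]
force: [-0.2, -0.7, -0.0]
opening: 0.0877
gripper_force: 0.0
```

```bash
python3 go.py .6287 .0152 .004 -100.4;  python3 - <<'E'
from prof import *
for n in("top","side"): cv2.imwrite(f"pics/{n}6.png",cams.snapshot(n))
print("lid2",prof("top",6,(476.2,299.4,91.4),.13,.056,.078,np.linspace(-.02,.02,9),np.linspace(-.05,.05,9)))
E
```

```text
36.85 [0.6293 0.0156 0.0846] [ 1.7997e+02 -2.0000e-02 -1.0035e+02] 0.0877 [-0.2 -0.7 -0. ]
units [0.02 0.02 3.22] [ 0.01 -0.01  0.01]
lid2 [(np.float64(65.5), np.float64(-62.1), 'ctr', np.float64(1.69)), (np.float64(27.5), np.float64(-24.7), 'ctr', np.float64(1.42))]
```

Request:
{"method": "play_rows", "body": {
  "motion": [
    {"x": 0.02,"y": 0.02,"z": 0.8,"rx": 0,"ry": 0,"rz": 0},
    {"x": 0,"y": 0,"z": 0.8,"rx": 0,"ry": 0,"rz": 0},
    {"x": 0,"y": 0,"z": 0.7,"rx": 0,"ry": 0,"rz": 0},
    {"x": 0,"y": 0,"z": 0.5,"rx": 0,"ry": 0,"rz": 0},
    {"x": 0,"y": 0,"z": 0.25,"rx": 0,"ry": 0,"rz": 0},
    {"x": 0,"y": 0,"z": 0.12,"rx": 0,"ry": 0,"rz": 0},
    {"x": 0,"y": 0,"z": 0,"rx": 0,"ry": 0,"rz": 0},
    {"x": 0,"y": 0,"z": 0,"rx": 0,"ry": 0,"rz": 0}
  ]
}}

```text
clock: 37.95
tool_pos: [0.6291, 0.0154, 0.0061]
orientation: [-180.0, 0.0, -100.4]
force: [0.0, 0.5, 0.8]
opening: 0.0875
gripper_force: 0.0
```

Request:
{"method": "play_rows", "body": {
  "motion": [
    {"x": 0,"y": 0,"z": 0,"rx": 0,"ry": 0,"rz": 0},
    {"x": 0,"y": 0,"z": 0,"rx": 0,"ry": 0,"rz": 0},
    {"x": 0,"y": 0,"z": 0,"rx": 0,"ry": 0,"rz": 0},
    {"x": 0,"y": 0,"z": 0,"rx": 0,"ry": 0,"rz": 0},
    {"x": 0,"y": 0,"z": 0,"rx": 0,"ry": 0,"rz": 0},
    {"x": 0,"y": 0,"z": 0,"rx": 0,"ry": 0,"rz": 0}
  ],
  "fingers": -1
}}

```text
clock: 38.7
tool_pos: [0.6287, 0.0153, 0.0056]
orientation: [-180.0, 0.0, -100.4]
force: [-0.1, -0.0, 1.9]
opening: 0.0556
gripper_force: 30.0
```

```bash
python3 go.py .4749 .0216 .14 -95.1
```

```text
38.7 [0.6287 0.0153 0.0056] [-180.      0.   -100.41] 0.0556 [-0.1 -0.   1.9]
units [ 0.86  6.1  -5.38] [-0.    0.   -1.33]
```

Request:
{"method": "play_rows", "body": {
  "motion": [
    {"x": 0,"y": 0,"z": -0.6,"rx": 0,"ry": 0,"rz": 0},
    {"x": 0,"y": 0,"z": -0.95,"rx": 0,"ry": 0,"rz": 0},
    {"x": 0,"y": 0,"z": -0.95,"rx": 0,"ry": 0,"rz": 0},
    {"x": 0,"y": 0,"z": -0.95,"rx": 0,"ry": 0,"rz": 0},
    {"x": 0,"y": 0,"z": -0.95,"rx": 0,"ry": 0,"rz": 0},
    {"x": 0,"y": 0,"z": -0.95,"rx": 0,"ry": 0,"rz": 0},
    {"x": 0.123,"y": 0.871,"z": 0,"rx": 0,"ry": 0,"rz": 0},
    {"x": 0.123,"y": 0.871,"z": 0,"rx": 0,"ry": 0,"rz": 0},
    {"x": 0.123,"y": 0.871,"z": 0,"rx": 0,"ry": 0,"rz": 0},
    {"x": 0.123,"y": 0.871,"z": 0,"rx": 0,"ry": 0,"rz": 0},
    {"x": 0.123,"y": 0.871,"z": 0,"rx": 0,"ry": 0,"rz": 0},
    {"x": 0.123,"y": 0.871,"z": 0,"rx": 0,"ry": 0,"rz": 0},
    {"x": 0.123,"y": 0.871,"z": 0,"rx": 0,"ry": 0,"rz": 0},
    {"x": 0,"y": 0,"z": 0,"rx": 0,"ry": 0,"rz": -0.6},
    {"x": 0,"y": 0,"z": 0,"rx": 0,"ry": 0,"rz": -0.73},
    {"x": 0,"y": 0,"z": 0,"rx": 0,"ry": 0,"rz": 0},
    {"x": 0,"y": 0,"z": 0,"rx": 0,"ry": 0,"rz": 0}
  ]
}}

```text
clock: 40.83
tool_pos: [0.4749, 0.0217, 0.1397]
orientation: [-180.0, 0.0, -95.2]
force: [0.1, 0.1, -0.5]
opening: 0.0555
gripper_force: 30.0
```

```bash
python3 go.py .4749 .0216 .066 -95.1;  python3 - <<'E'
from prof import *
import fl
for n in("top","side"): cv2.imwrite(f"pics/{n}7.png",cams.snapshot(n))
print("lid2",prof("top",7,(476.2,299.4,91.4),.13,.056,.078,np.linspace(-.02,.02,9),np.linspace(-.05,.05,9)))
fl.run(7,[("lid2",.13,.056,.06,.078,(476.2,299.4,91.4))])
cv2.imwrite("pics/i.png",cv2.resize(cv2.imread("pics/top7.png")[170:300,90:310],(792,468),interpolation=2))
E
```

```text
40.83 [0.4749 0.0217 0.1397] [-1.7998e+02  2.0000e-02 -9.5160e+01] 0.0555 [ 0.1  0.1 -0.5]
units [0.   0.   2.95] [-0.01  0.   -0.01]
lid2 [(np.float64(65.3), np.float64(-63.9), 'ctr', np.float64(0.69)), (np.float64(28.2), np.float64(-28.3), 'ctr', np.float64(-0.01))]
lid2 [(array([476.7, 300.5,  91.7]), -248), (array([476.8, 300.3,  91.5]), -404)]
```

View pics/i.png

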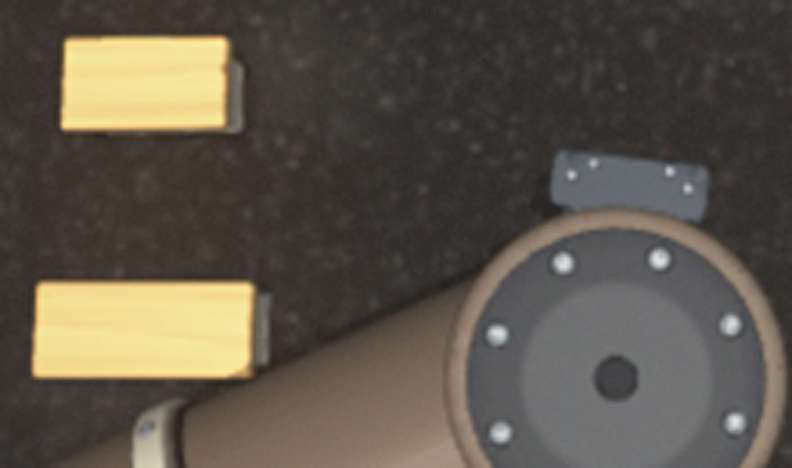

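Lids 2 and 3 are within about 1 mm. Placing the longest.

Request:
{"method": "play_rows", "body": {
  "motion": [
    {"x": 0,"y": 0,"z": 0.8,"rx": 0,"ry": 0,"rz": 0},
    {"x": 0,"y": 0,"z": 0.8,"rx": 0,"ry": 0,"rz": 0},
    {"x": 0,"y": 0,"z": 0.6,"rx": 0,"ry": 0,"rz": 0},
    {"x": 0,"y": 0,"z": 0.4,"rx": 0,"ry": 0,"rz": 0},
    {"x": 0,"y": 0,"z": 0.25,"rx": 0,"ry": 0,"rz": 0},
    {"x": 0,"y": 0,"z": 0.1,"rx": 0,"ry": 0,"rz": 0},
    {"x": 0,"y": 0,"z": 0.04,"rx": 0,"ry": 0,"rz": 0},
    {"x": 0,"y": 0,"z": 0,"rx": 0,"ry": 0,"rz": 0},
    {"x": 0,"y": 0,"z": 0,"rx": 0,"ry": 0,"rz": 0}
  ]
}}

```text
clock: 42.05
tool_pos: [0.475, 0.0216, 0.0655]
orientation: [-180.0, 0.0, -95.1]
force: [-3.7, -0.6, 6.8]
opening: 0.0559
gripper_force: 30.0
```

Request:
{"method": "play_rows", "body": {
  "motion": [
    {"x": 0,"y": 0,"z": 0,"rx": 0,"ry": 0,"rz": 0},
    {"x": 0,"y": 0,"z": 0,"rx": 0,"ry": 0,"rz": 0},
    {"x": 0,"y": 0,"z": 0,"rx": 0,"ry": 0,"rz": 0},
    {"x": 0,"y": 0,"z": 0,"rx": 0,"ry": 0,"rz": 0},
    {"x": 0,"y": 0,"z": -0.8,"rx": 0,"ry": 0,"rz": 0},
    {"x": 0,"y": 0,"z": -0.9,"rx": 0,"ry": 0,"rz": 0},
    {"x": 0,"y": 0,"z": -0.9,"rx": 0,"ry": 0,"rz": 0},
    {"x": 0,"y": 0,"z": -0.9,"rx": 0,"ry": 0,"rz": 0},
    {"x": 0.95,"y": 0,"z": -0.5,"rx": 0,"ry": 0,"rz": 0},
    {"x": 0.95,"y": 0,"z": 0,"rx": 0,"ry": 0,"rz": 0},
    {"x": 0.95,"y": 0,"z": 0,"rx": 0,"ry": 0,"rz": 0},
    {"x": 0.95,"y": 0,"z": 0,"rx": 0,"ry": 0,"rz": 0},
    {"x": 0.95,"y": 0,"z": 0,"rx": 0,"ry": 0,"rz": 0},
    {"x": 0.95,"y": 0,"z": 0,"rx": 0,"ry": 0,"rz": 0},
    {"x": 0.95,"y": 0,"z": 0,"rx": 0,"ry": 0,"rz": 0},
    {"x": 0.95,"y": 0,"z": 0,"rx": 0,"ry": 0,"rz": 0},
    {"x": 0.95,"y": 0,"z": 0,"rx": 0,"ry": 0,"rz": 0},
    {"x": 0.95,"y": 0,"z": 0,"rx": 0,"ry": 0,"rz": 0},
    {"x": 0.95,"y": 0,"z": 0,"rx": 0,"ry": 0,"rz": 0},
    {"x": 0,"y": 0,"z": 0,"rx": 0,"ry": 0,"rz": 0}
  ],
  "fingers": 1
}}

```text
clock: 44.55
tool_pos: [0.4514, -0.2396, 0.1643]
orientation: [180.0, -0.0, -95.2]
force: [-1.0, 0.5, -0.6]
opening: 0.0875
gripper_force: 0.0
```

```bash
python3 - <<'E'
from prof import *
import fl
for n in("top","side"): cv2.imwrite(f"pics/{n}8.png",cams.snapshot(n))
for nm,L,p in(("lid1",.16,(474.4,21.6,84.9)),("lid2",.13,(476.2,299.4,91.4)),("lid3",.1,(625.5,309.7,92.4)),("lid4",.07,(609.8,-228.7,85.5))):
    print(nm,prof("top",8,p,L,.056,.078,np.linspace(-.02,.02,9),np.linspace(-.4*L,.4*L,9)),end=" "); fl.run(8,[("",L,.056,.06,.078,p)])
s=cv2.imread("pics/side8.png");t=cv2.imread("pics/top8.png")
cv2.imwrite("pics/j.png",np.vstack([cv2.resize(t[140:300,80:430],(800,366),interpolation=2),np.zeros((4,800,3),np.uint8),cv2.resize(s[130:310,120:400],(800,514),interpolation=2)[:230]]))
cv2.imwrite("pics/k.png",cv2.resize(s[130:310,120:400],(800,514),interpolation=2))
E
```

```text
lid1 [(np.float64(80.4), np.float64(-84.6), 'ctr', np.float64(-2.09)), (np.float64(27.9), np.float64(-27.9), 'ctr', np.float64(-0.0))]  [(array([474.2,  21.9,  84.5]), -140), (array([474.8,  22.6,  85.3]), -276)]
lid2 [(np.float64(65.3), np.float64(-63.9), 'ctr', np.float64(0.7)), (np.float64(28.2), np.float64(-28.2), 'ctr', np.float64(-0.04))]  [(array([476. , 300.4,  90.8]), -248), (array([476.9, 300.4,  91.6]), -440)]
lid3 [(np.float64(48.7), np.float64(-50.3), 'ctr', np.float64(-0.81)), (np.float64(28.4), np.float64(-28.1), 'ctr', np.float64(0.1))]  [(array([625.3, 309.5,  91.7]), -248), (array([625.2, 309.2,  91.1]), -494)]
lid4 [(np.float64(35.0), np.float64(-34.3), 'ctr', np.float64(0.34)), (np.float64(28.4), np.float64(-28.1), 'ctr', np.float64(0.17))]  [(array([ 609.9, -228.4,   85.7]), -248), (array([ 610.1, -229.1,   85.7]), -493)]
```

View pics/j.png

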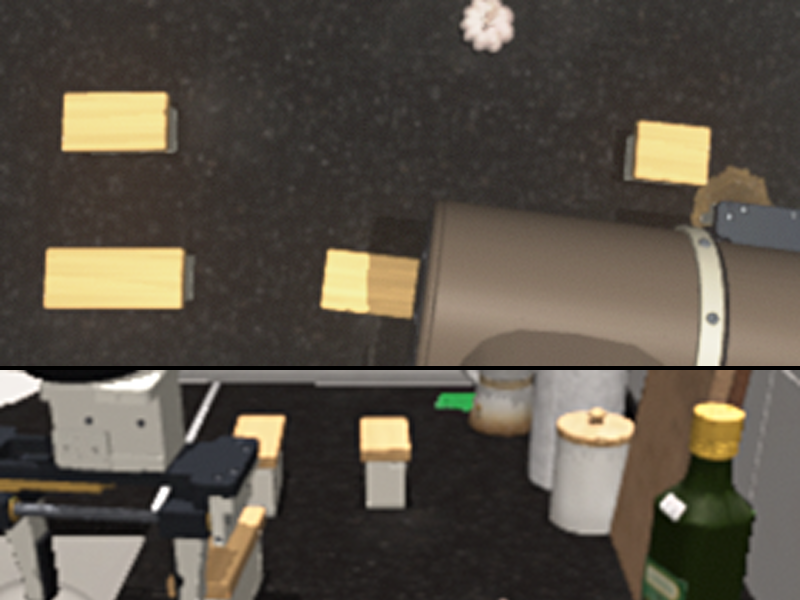

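View pics/k.png

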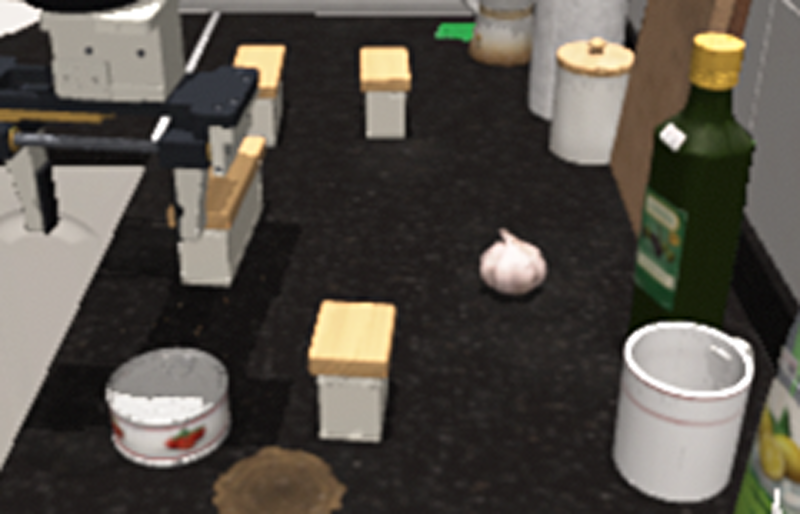

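All four lids lie flat and centred to about 1 mm, and the tin and garlic haven't moved. The longest lid's right end is hidden by the arm, but its left end and both sides are where they should be. Handing in.

```bash
python3 -c "
from plant import workorder
print(workorder.close_job())"
```

```text
the job is handed in; nothing more can be done
None
```

All four lids lie flat on their matching boxes, centred to about 1 mm and square to about 1° as measured in the camera images (the longest lid's right end was hidden by the arm), and the job was handed in at about 45 s.

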